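Put the fork stands back on their own lead boards

ROBOT

A 6-joint arm with a two-finger parallel gripper is mounted at the origin on the work surface. World frame = base frame: x ahead of the robot, y to its left, z up, the work surface at z = 0. Lengths are in m, angles in rad, forces in N, time in s.
With the tool pointing down it reaches from about 0.225 to 0.875 m from the base axis. Payload 3.4 kg.
Tool frame: the origin (TCP) lies at the very end of the fingers, on their centre line; the grasp point (between the pads) lies behind it (manip.grasp_offset is the z of the grasp point in the tool frame, in m); z points along the fingers, y is the line along which they close (so a half turn about z gives the same grasp; the last joint's range is limited). The gripper opens to 85 mm and grips with 20 to 120 N. Pads are 22 mm wide; open, the fingers measure 114 mm over their backs; the gripper's body (76 mm by 85 mm) begins 54 mm behind the grasp point. The pads swing forward as they close: fully open they stand 13 mm farther back than shut.
Start: joints at [1.04, 0.276, 1.505, -0, 1.361, -0.121], TCP at [0.229, 0.527, 0.231] pointing down, gripper open.
Joint ranges: [-2.89, 2.89], [-0.75, 2.08], [0.22, 2.7], [-1.18, 4.32], [0.11, 2.71], [-2.7, 2.7]. Speed limits (rad/s): [2.57, 2.57, 3.14, 3.14, 3.14, 3.14].

INTERFACE

Orientations are given as a unit quaternion [w, x, y, z].
In Python, from rig import manip gives the robot as it stands.
- The arm moves only by the shell command python3 -m pendant 'ROWS' [FORCE]. ROWS is JSON, a list of rows, each an object of numbers: "dx", "dy", "dz": the shift along the tool's x, y, z in m; "rx", "ry", "rz": the turn, a rotation vector about the tool's x, y, z in degrees; "hand": the finger opening in m, from 0 to 0.0854. In form: [{"dx": .., "dy": .., "dz": .., "rx": .., "ry": .., "rz": .., "hand": ..}, ...]. A call has 1 to 12 rows; each row shifts and turns the commanded pose from where the row before left it, along the tool's axes as they then stand; what a row does not reach is not made up. A row lasts 1/12 s, in which the tool goes at most 41.7 mm and 7.16 degrees, less where a joint would pass 70% of its speed; a pose out of reach is approached as far as the arm can. A call is refused whole if a number of a shift passes 0.0417 or a number of a turn 7.16, either way. A call with a gripper value outside its range is refused whole. The fingers move at their own pace and stop on an object; FORCE is the grip in N (left out, the last holds). Time passes only in rows, so rows that do not move let the fingers close. It gives the time, the measured TCP pose, the force, the opening and the grip force at its end, in the units of the state.
- manip.get_state(): the state, without advancing time (a new reading comes with each control period).
- manip.get_image(name): name is "scene" or "top"; returns a dict with "frame" (420x560x3 uint8, red, green, blue), "fx", "fy", "cx", "cy" (pixels), "distortion" ([k1, k2, p1, p2, k3] as OpenCV has them; the pictures are not rectified), "position" and "attitude" of the camera in the world. Camera axes: x right, y up, looking along -z (the intrinsics and any distortion apply to the point x, -y, -z); pixel columns grow to the right and rows downward; lengths in m; the calibration is good to about 2 mm. A picture is of the moment at which its call begins. There is no depth.
- manip.sign_off(): hands the job in; it is judged then, once.
The state is a dict: "clock": time; "qpos": joint angles; "qd": joint speeds; "effort": joint torques, N m; "position": TCP position; "ee_rot": TCP orientation; "contact_force": force on the tool from outside, world axes, zero at the start; "moment": the same for the moment, N m; "width": finger opening in m; "gripper_force": force on a finger pad.
Only numpy, scipy, OpenCV 4.12 (cv2) and the standard library are available. Lean on these libraries where they do the work, as an engineer would, in place of code of your own. Each camera call takes 0.05 s, during which the arm holds its last target. There are 200 camera calls.

TASK

The four cable fork stands have been put on the wrong lead boards. Move them round so that each board carries the stand whose fork gap suits the width of its printed cable run (narrowest gap on the narrowest run, and so on up to the widest), standing upright in the middle of the printed foot outline with the run passing straight through the fork. The rubber mat is free for parking a stand on the way; leave the tape roll where it lies.

Things in the scene. Friction and masses are not known exactly. Their poses are not given: they have to be found in the camera images.
- fork12: Loose fork stand with a 12 mm gap, 210-365 g. Steel foot 56 (x) x 66 (y) x 8 mm; on it a hub and a U fork 14 mm thick (x), 26 mm wide (y): solid aluminium yoke 16 to 44 mm above the underside, then two 7 mm black prongs 12 mm apart up to 84 mm. Cable would run through the gap along x. Origin: centre of underside, z up. Same either way round. Pinch it from above across the 14 mm.
- fork22: Loose fork stand with a 22 mm gap, 210-365 g. Steel foot 56 (x) x 66 (y) x 8 mm; on it a hub and a U fork 14 mm thick (x), 36 mm wide (y): solid aluminium yoke 16 to 44 mm above the underside, then two 7 mm black prongs 22 mm apart up to 84 mm. Cable would run through the gap along x. Origin: centre of underside, z up. Same either way round. Pinch it from above across the 14 mm.
- fork34: Loose fork stand with a 34 mm gap, 210-365 g. Steel foot 56 (x) x 66 (y) x 8 mm; on it a hub and a U fork 14 mm thick (x), 48 mm wide (y): solid aluminium yoke 16 to 44 mm above the underside, then two 7 mm black prongs 34 mm apart up to 84 mm. Cable would run through the gap along x. Origin: centre of underside, z up. Same either way round. Pinch it from above across the 14 mm.
- fork48: Loose fork stand with a 48 mm gap, 210-365 g. Steel foot 56 (x) x 66 (y) x 8 mm; on it a hub and a U fork 14 mm thick (x), 62 mm wide (y): solid aluminium yoke 16 to 44 mm above the underside, then two 7 mm black prongs 48 mm apart up to 84 mm. Cable would run through the gap along x. Origin: centre of underside, z up. Same either way round. Pinch it from above across the 14 mm.
- board10: Fixed white lead board 240 (x) x 100 (y) x 6 mm, flat on the table. Printed grey: a straight cable run 10 mm wide along x (for the 12 mm fork gap) and a 62 x 72 mm foot outline centred on the origin. Grey connector nest, 66 mm wide, up to 24 mm above the table, 90 to 116 mm from the origin at its +x end. Origin: centre of the underside, 6 mm below the top.
- board20: Fixed white lead board 240 (x) x 100 (y) x 6 mm, flat on the table. Printed grey: a straight cable run 20 mm wide along x (for the 22 mm fork gap) and a 62 x 72 mm foot outline centred on the origin. Grey connector nest, 66 mm wide, up to 24 mm above the table, 90 to 116 mm from the origin at its +x end. Origin: centre of the underside, 6 mm below the top.
- board32: Fixed white lead board 240 (x) x 100 (y) x 6 mm, flat on the table. Printed grey: a straight cable run 32 mm wide along x (for the 34 mm fork gap) and a 62 x 72 mm foot outline centred on the origin. Grey connector nest, 66 mm wide, up to 24 mm above the table, 90 to 116 mm from the origin at its +x end. Origin: centre of the underside, 6 mm below the top.
- board46: Fixed white lead board 240 (x) x 100 (y) x 6 mm, flat on the table. Printed grey: a straight cable run 46 mm wide along x (for the 48 mm fork gap) and a 62 x 72 mm foot outline centred on the origin. Grey connector nest, 66 mm wide, up to 24 mm above the table, 90 to 116 mm from the origin at its +x end. Origin: centre of the underside, 6 mm below the top.
- mat: Fixed empty square of black rubber, 110 x 110 x 4 mm, flat on the table: the free parking spot. Origin: centre of its underside.
- tape_roll: Bystander: loose roll of black tape lying flat to the left (+y) of the boards, 90 mm across, 25 mm high, 120 g. Origin: centre of its underside.
Things that resemble listed ones, but are neither listed nor needed, are in the scene too. Leave any green or orange look-alike of the fork22 alone.

How it is judged:
At the end, for the whole second after the job is handed in: Each stand (12, 22, 34, 48 mm gap) rests released and upright (within 0.06 rad) on its own board (10, 20, 32, 46 mm run), its centre within 12 mm of the outline's centre, its fork square to the run within 0.2 rad either way round, at rest (horizontal distance between fork12 and board10 below 0.012 m and angle between the x axis of fork12 and the x axis of board10, either way round below 0.2 rad and angle between each of fork12, fork22, fork34, fork48's own z axis and vertical below 0.06 rad and height (world z) of each of fork12, fork22, fork34, fork48 below 0.01 m and linear speed of each of fork12, fork22, fork34, fork48 below 0.02 m/s and contact force between each of fork12, fork22, fork34, fork48 and the fingers below 0.1 N and horizontal distance between fork22 and board20 below 0.012 m and angle between the x axis of fork22 and the x axis of board20, either way round below 0.2 rad and horizontal distance between fork34 and board32 below 0.012 m and angle between the x axis of fork34 and the x axis of board32, either way round below 0.2 rad and horizontal distance between fork48 and board46 below 0.012 m and angle between the x axis of fork48 and the x axis of board46, either way round below 0.2 rad); the robot touches nothing.
It fails at once if the tape roll is moved by more than 15 mm (distance of tape_roll from where it was at the start of the episode above 0.015 m).
It also fails if it takes over 144 s, if anything falls off the work surface, if the arm or the gripper's body presses on something with over 40 N, if the wrist force passes 120 N, or if a joint passes its speed limit or range.

## Working session

There is one attempt and no reset: what is moved stays moved. The work goes in short steps, Python scripts to look and compute and a shell command to move; the robot and the scene stay as the last step left them, time stands still between calls to the robot, and variables do not carry over. Pictures are saved under pics/ and viewed, at most 14 in all, crops included, and the job is handed in when it is done.

```bash
ls; mkdir -p pics
cat > h.py <<'E'
import numpy as np, cv2, pickle
from rig import manip
from scipy.spatial.transform import Rotation as R
def grab(n,tag):
    im=manip.get_image(n); pickle.dump(im,open(f'pics/{tag}.pkl','wb'))
    cv2.imwrite(f'pics/{tag}.png',im['frame'][:,:,::-1]); return im
def load(tag): return pickle.load(open(f'pics/{tag}.pkl','rb'))
def rot(im):
    a=np.array(im['attitude'],float)
    return a if a.shape==(3,3) else R.from_quat(a[[1,2,3,0]]).as_matrix()
def K(im): return np.array([[im['fx'],0,im['cx']],[0,im['fy'],im['cy']],[0,0,1.]])
def ray(im,uv):
    uv=np.array(uv,float).reshape(-1,1,2)
    p=cv2.undistortPoints(uv,K(im),np.array(im['distortion'],float)).reshape(-1,2)
    d=np.c_[p[:,0],-p[:,1],-np.ones(len(p))]@rot(im).T
    return np.array(im['position']),d
def plane(im,uv,z):
    o,d=ray(im,uv); return o+d*((z-o[2])/d[:,2])[:,None]
def proj(im,P):
    c=(np.array(P,float).reshape(-1,3)-im['position'])@rot(im)
    return cv2.projectPoints(c*[1,-1,-1],np.zeros(3),np.zeros(3),K(im),np.array(im['distortion'],float))[0].reshape(-1,2)
def tri(i1,u1,i2,u2):
    o1,d1=ray(i1,u1);o2,d2=ray(i2,u2);d1=d1[0];d2=d2[0]
    s=np.linalg.lstsq(np.c_[d1,-d2],o2-o1,rcond=None)[0]
    a=o1+s[0]*d1;b=o2+s[1]*d2; return (a+b)/2,np.linalg.norm(a-b)
E
python3 - <<'E'
from h import *
for n in('top','scene'):
    im=grab(n,n+'0'); print(n,im['position'],im['attitude'],im['fx'],im['cx'],im['cy'],im['distortion'])
print(manip.get_state()); print(manip.grasp_offset)
E
```

```text
pics
top [0.32666988 0.04299079 1.37432554] [-0.69848674 -0.05858741  0.05700691  0.71093882] 520.1701644839643 284.57888960480255 214.4728662758561 [-0.08642832  0.          0.          0.          0.        ]
scene [ 0.9997126  -0.59145718  1.0140853 ] [0.90154723 0.31377879 0.10333446 0.27942344] 431.31396484344833 283.40971718957445 205.36214731245732 [-0.04415313  0.          0.          0.          0.        ]
{'clock': 0.1, 'qpos': array([ 1.04000492e+00,  2.76519299e-01,  1.50600409e+00,  1.42133276e-05,
        1.36071639e+00, -1.20987666e-01]), 'qd': array([ 6.06783086e-04, -2.97297976e-03, -2.96607566e-03,  7.02259843e-04,
        9.60458926e-05, -2.39085611e-04]), 'effort': array([ 1.23817212e-03, -4.17695689e+01, -2.46406835e+01, -3.08240342e-04,
        5.80003383e-03,  2.13329787e-05]), 'position': array([0.22884815, 0.52697908, 0.2305343 ]), 'ee_rot': array([-2.70248669e-04,  2.03472470e-01,  9.79080321e-01, -7.77991639e-04]), 'contact_force': array([-0.07957605, -0.00898928,  0.85680748]), 'moment': array([ 0.01772551,  0.03225801, -0.0201097 ]), 'gripper_force': 0.0, 'width': 0.08546901512117541}
-0.0187
```

View pics/top0.png

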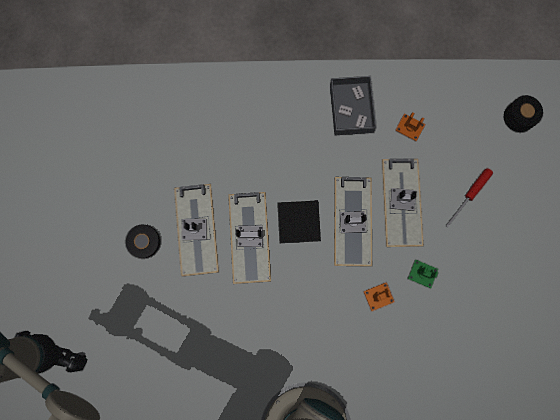

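View pics/scene0.png

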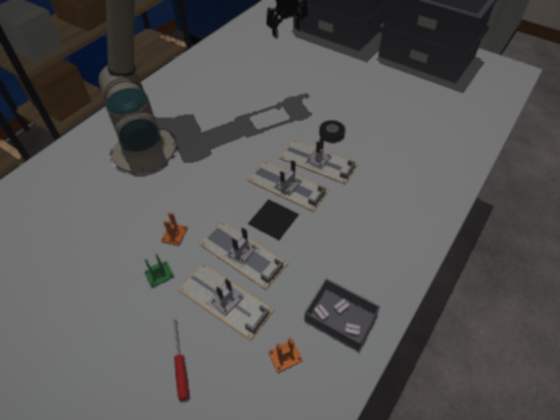

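Top view: four boards with stands at about (196,230), (249,237), (353,221) and (403,202), the mat at (299,222) and the tape at (143,241). The look-alikes are orange at (410,125) and (379,296) and green at (423,273). Next I'll enlarge the boards and measure them.

Run:
```python
from h import *
im=load('top0'); f=im['frame']
c=cv2.resize(f[150:290,165:435],None,fx=2.95,fy=2.95,interpolation=cv2.INTER_CUBIC)
cv2.imwrite('pics/crop1.png',np.clip(c[:,:,::-1].astype(float)*1.5,0,255).astype(np.uint8))
for p in [(178,262),(240,262),(350,255),(395,235),(300,222),(196,262),(250,270),(353,255),(405,235),(300,300),(205,170)]: print(p,f[p[1],p[0]])
```

```text
(178, 262) [118 121 121]
(240, 262) [142 140 134]
(350, 255) [ 94  96 103]
(395, 235) [132 132 125]
(300, 222) [26 24 27]
(196, 262) [ 97 102 107]
(250, 270) [102 104 110]
(353, 255) [ 97  98 102]
(405, 235) [78 81 88]
(300, 300) [122 121 121]
(205, 170) [118 119 119]
```

View pics/crop1.png

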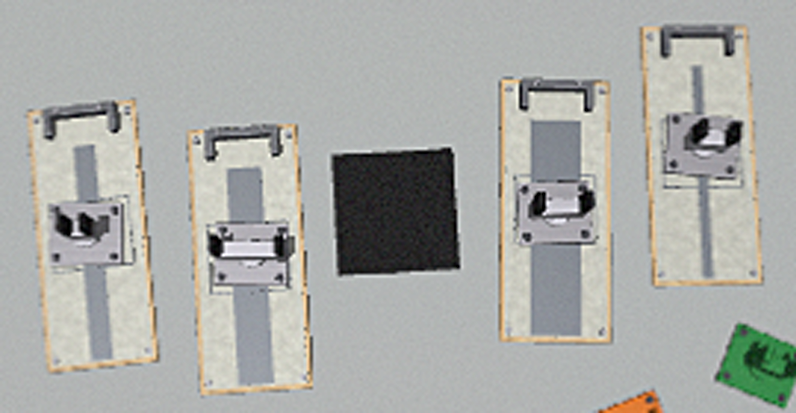

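Runs left to right: A=20, B=32, C=46, D=10. The forks look like A=12, B=48, C=34, D=22. I'll measure the board corners in both views and check the run and fork widths numerically.

```bash
cat > boards.py <<'E'
from h import *
def quads(im,mask,amin,amax):
    out=[]
    cs,_=cv2.findContours(mask,cv2.RETR_EXTERNAL,cv2.CHAIN_APPROX_NONE)
    for c in cs:
        h=cv2.convexHull(c); a=cv2.contourArea(h)
        if amin<a<amax: out.append(h)
    return out
def bmask(im):
    f=cv2.GaussianBlur(im['frame'],(0,0),0.7).astype(int)
    m=((f[:,:,0]-f[:,:,2]>4)&(f.sum(2)>250)&(f[:,:,0]-f[:,:,2]<60)).astype(np.uint8)
    return cv2.morphologyEx(m,cv2.MORPH_OPEN,np.ones((2,2),np.uint8))
E
python3 - <<'E'
from boards import *
for n,lo in (('top0',1500),('scene0',800)):
    im=load(n); m=cv2.morphologyEx(bmask(im),cv2.MORPH_CLOSE,np.ones((5,5),np.uint8))
    for h in quads(im,m,lo,6000):
        ap=cv2.approxPolyDP(h,6,True)[:,0]
        P=plane(im,h[:,0],0.006)[:,:2]
        r=cv2.minAreaRect((P*1000).astype(np.float32))
        print(n,cv2.contourArea(h),ap.tolist(),np.round(r[0],1),np.round(r[1],1),round(r[2],1))
E
```

```text
top0 3541.0 [[265, 192], [272, 281], [234, 285], [229, 195]] [491.6 136.8] [243.4 103.4] 2.8
top0 3486.0 [[211, 184], [219, 273], [182, 277], [175, 188]] [515.2 278.9] [243.6 104.1] 5.4
top0 3387.0 [[336, 177], [372, 178], [372, 267], [335, 266]] [ 530.1 -140.7] [101.8 242.6] 88.1
top0 3391.0 [[418, 159], [424, 247], [388, 248], [382, 161]] [ 579.3 -275.1] [104.3 243.2] 90.0
scene0 840.5 [[292, 338], [304, 362], [277, 373], [268, 351]] [ 793.5 -304.4] [73.2 68.8] 59.7
scene0 3654.0 [[203, 263], [275, 308], [252, 341], [178, 291]] [ 586.8 -272.9] [246.7 106.8] 0.0
scene0 2968.0 [[199, 243], [225, 221], [289, 265], [264, 290]] [ 538.7 -137.9] [108.1 246.4] 87.8
scene0 2120.0 [[249, 177], [268, 161], [330, 192], [311, 212]] [500.  138.1] [247.6 111. ] 2.8
scene0 1753.0 [[279, 157], [297, 140], [348, 159], [352, 177], [344, 185]] [523.5 279.9] [247.3 112.2] 5.5
```

Run:
```python
from h import *
im=load('top0');sc=load('scene0'); cs=[(.515,.279),(.4916,.137),(.530,-.141),(.579,-.275)]
print(im['position'],rot(im)[:,2])
rows=[]
for I,w,z in((im,34,.014),(sc,40,.05)):
    r=[]
    for c in cs:
        u=np.round(proj(I,[[*c,z]])[0]).astype(int); print(u)
        a=I['frame'][u[1]-w//2:u[1]+w//2,u[0]-w//2:u[0]+w//2]
        r.append(cv2.resize(np.clip(a*1.5,0,255).astype(np.uint8),(200,200),interpolation=cv2.INTER_CUBIC))
    rows.append(np.hstack(r))
cv2.imwrite('pics/crop2.png',np.vstack(rows)[:,:,::-1])
```

```text
[0.32666988 0.04299079 1.37432554] [-1.62941273e-01 -7.88211000e-04  9.86635455e-01]
[196 230]
[250 237]
[355 221]
[404 202]
[317 150]
[286 175]
[239 244]
[221 291]
```

View pics/crop2.png

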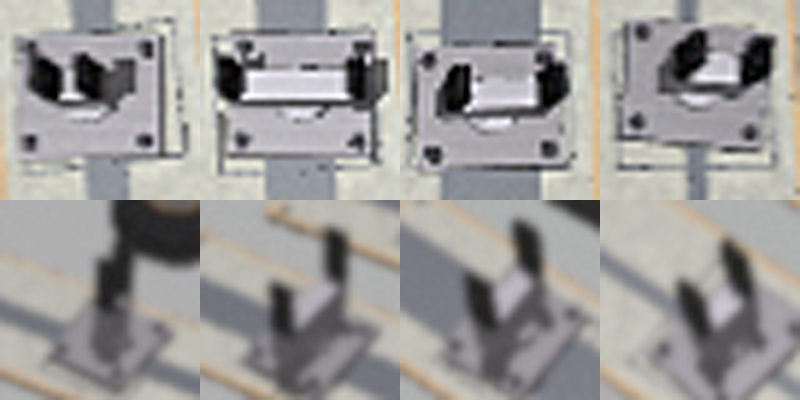

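Confirmed: the forks are A=12, B=48, C=34 and D=22 mm, so I need the swaps A↔D and B↔C through the mat. Next, foot poses from a colour mask on the foot plane, with prong-tip heights from the two views.

Run:
```python
from h import *
im=load('top0');sc=load('scene0');f=im['frame'].astype(int)
O=[(179,213),(233,220),(338,204),(387,185)]
for n,o in zip('ABCD',O):
    s=f[o[1]:o[1]+34,o[0]:o[0]+34]
    print(n,'foot',s[22,6],s[22,25],'run',s[33,17],s[0,17])
    # foot: neutral/purple: G below mean of R,B
    m=((s[:,:,0]+s[:,:,2]-2*s[:,:,1]>=3)&(s.sum(2)>230)).astype(np.uint8)
    print('\n'.join(''.join('#' if v else '.' for v in r) for r in m)) if n in'AD' else 0
```

```text
A foot [121 120 124] [122 120 124] run [ 95  98 103] [91 93 97]
..................#...............
..............#.#.................
..............#..##...............
.............#.##.#...............
.............##...................
.............#....................
...########################.......
...#....################..#.......
......##################..#.......
....#..######..#######.#..#.......
...##....###....###....####.......
...##.....##......##...####.......
...##......##..........####.......
....#......##..........####.......
...##......##..........####.......
...##......##..........####.......
...####...####.......######.......
...#####............#####.#.......
...#####.##########.#######.......
...#####################.##.......
...############.###########.......
...########################.......
...########################.......
...#..#################...#.......
...#..##################..#.......
...##.#####################.......
...################.##.##....#....
..................#...............
................#..##.............
.................####
[... 829 characters left out ...]

....######................###.....
....######...............##.......
....################....####......
....#########.##############......
....#.#########..##########.......
...###.####.################......
...##...##.################.......
....#...#################.........
....####################...#......
........################...#......
...................#########......
..................................
..................................
................#.................
..............#...#...............
................##................
................##................
................##................
.................#................
................##................
```

```bash
cat > feet.py <<'E'
from h import *
def feet(im,names=('A','B','C','D'),cen=None,z=.014):
    f=im['frame'].astype(int); out={}
    for n in names:
        u=np.round(proj(im,[[*cen[n],z]])[0]).astype(int); w=18; o=u-w
        s=f[o[1]:o[1]+2*w,o[0]:o[0]+2*w]
        m=((s[:,:,0]+s[:,:,2]-2*s[:,:,1]>=2)&(s.sum(2)>230)).astype(np.uint8)
        m=cv2.morphologyEx(m,cv2.MORPH_OPEN,np.ones((2,2),np.uint8))
        m=cv2.morphologyEx(m,cv2.MORPH_OPEN,np.ones((3,3),np.uint8))
        k,l,st,_=cv2.connectedComponentsWithStats(m)
        keep=np.isin(l,[i for i in range(1,k) if st[i,4]>25])
        p=np.argwhere(keep)[:,::-1]+o
        P=plane(im,p,z)[:,:2]*1000
        r=cv2.minAreaRect(P.astype(np.float32)); (c,s2,a)=r
        if s2[0]>s2[1]: a-=90; # long side is y => angle of x axis
        a=(a+45)%180-45
        out[n]=(np.round(c,1),np.round(s2,1),round(a,1))
    return out
CEN=dict(A=(.515,.279),B=(.4916,.137),C=(.530,-.141),D=(.579,-.275))
E
python3 - <<'E'
from feet import *
im=load('top0')
for k,v in feet(im,cen=CEN).items(): print(k,*v)
O=dict(A=(179,213),B=(233,220),C=(338,204),D=(387,185))
hand=dict(A=[(15,35),(162,32),(162,157),(17,157)],B=[(25,35),(175,36),(172,157),(22,157)],C=[(18,48),(156,45),(163,168),(18,168)],D=[(25,20),(170,28),(170,152),(20,140)])
for k in hand:
    P=plane(im,np.array(hand[k])/5.882+O[k]-.5,.014)[:,:2]*1000
    print(k,P.mean(0).round(1),np.linalg.norm(P-np.roll(P,1,0),axis=1).round(0), np.degrees(np.arctan2(*(P[0]+P[1]-P[2]-P[3])[::-1])).round(1))
# run yaw per board: fit centreline of bluish pixels below the foot
f=im['frame'].astype(int)
B=dict(A=((515.2,278.9),5.4),B=((491.6,136.8),2.8),C=((530.1,-140.7),-1.9),D=((579.3,-275.1),0))
for k,(c,a) in B.items():
    t=np.radians(a); R2=np.array([[np.cos(t),-np.sin(t)],[np.sin(t),np.cos(t)]])
    L=[];W=[]
    for x in np.r_[-108:-45:4,45:75:4]:
        y=np.arange(-40,40,1.); q=np.c_[np.full_like(y,x),y]@R2.T+c
        u=proj(im,np.c_[q/1000,np.full(len(y),.006)]).astype(np.float32)
        s=cv2.remap(im['frame'].astype(np.float32),u[:,0].reshape(-1,1),u[:,1].reshape(-1,1),cv2.INTER_LINEAR)[:,0]
        v=(s[:,2]-s[:,0]); wgt=np.clip(v+2,0,10)
        if wgt.sum()>30: L.append((x,(wgt*y).sum()/wgt.sum())); W.append((v>0).sum())
    L=np.array(L); p=np.polyfit(L[:,0],L[:,1],1); print(k,'run width',np.median(W),'offset',p[1].round(1),'yaw corr deg',np.degrees(p[0]).round(2),len(L))
# mat
m=(im['frame'].astype(int).sum(2)<130).astype(np.uint8); k,l,st,ce=cv2.connectedComponentsWithStats(m)
print('mat',plane(im,[ce[l[222,300]]],.004))
# scene-vs-top triangulated mat centre & board corners
i=l[222,300]
print('tape',plane(im,[[143,241]],.025))
s=load('scene0'); ms=(s['frame'].astype(int).sum(2)<130).astype(np.uint8); k2,l2,st2,ce2=cv2.connectedComponentsWithStats(ms)
print('mat tri',tri(im,[ce[i]],s,[ce2[l2[218,273]]]))
for t,q in (((388,248),(178,291)),((335,266),(199,243)),((234,285),(249,177))): print('corner tri',tri(im,[t],s,[q]))
E
```

```text
A [514.1 283. ] [61.6 53.4] -0.9
B [491.7 137.3] [60.1 60.7] 12.3
C [ 523.9 -139. ] [63.8 56.1] -1.0
D [ 584.8 -274.9] [66.8 53. ] -6.7
A [517.6 285.5] [56. 67. 57. 65.] 1.1
B [496.  138.2] [55. 67. 55. 67.] -1.8
C [ 528.7 -135.6] [55. 63. 56. 65.] -0.6
D [ 587.8 -272.9] [56. 67. 57. 69.] -4.4
A run width 20.0 offset 2.5 yaw corr deg 0.2 24
B run width 32.0 offset 2.6 yaw corr deg 0.18 24
C run width 46.0 offset 3.0 yaw corr deg -0.17 24
D run width 10.0 offset 2.1 yaw corr deg 0.24 24
mat [[0.53359333 0.00688604 0.004     ]]
tape [[0.48556594 0.41721249 0.025     ]]
mat tri (array([5.34651133e-01, 7.25122226e-03, 1.88842073e-04]), np.float64(0.001335390559652758))
corner tri (array([ 0.44555217, -0.27405554, -0.08088391]), np.float64(0.0705590550974531))
corner tri (array([ 0.39507368, -0.1221567 , -0.06711906]), np.float64(0.07405368224847796))
corner tri (array([ 0.35199589,  0.16607328, -0.06321334]), np.float64(0.05448685467894478))
```

The 2x2 opening kernel shifted the masks by a pixel. I'll redo this with odd kernels and the correct corner pairs.

```bash
sed -i '/ones((2,2)/d' feet.py; sed -i 's/return cv2.morphologyEx(m,cv2.MORPH_OPEN,np.ones((2,2),np.uint8))/return m/' boards.py
python3 - <<'E'
from boards import *; from feet import *
im=load('top0'); s=load('scene0'); Q={}
for n,I,lo in (('t',im,1500),('s',s,1500)):
    m=cv2.morphologyEx(bmask(I),cv2.MORPH_CLOSE,np.ones((5,5),np.uint8))
    m=cv2.morphologyEx(m,cv2.MORPH_OPEN,np.ones((5,5),np.uint8))
    for h in quads(I,m,lo,6000):
        P=plane(I,h[:,0],0.006)[:,:2]; r=cv2.minAreaRect((P*1000).astype(np.float32))
        print(n,np.round(r[0],1),np.round(r[1],1),round(r[2],2))
        Q[n,'DCBA'[int(np.digitize(P.mean(0)[1],[-.2,0,.2]))]]=cv2.approxPolyDP(h,6,True)[:,0]
for k in 'ABCD':   # low-x,+y corner in both: top = lower-left, scene = topmost-left
    t=Q['t',k]; q=Q['s',k]; a=t[np.argmin(t[:,0]-t[:,1])]; b=q[np.argmin(q[:,0]*.3+q[:,1])]
    print(k,a,b,[np.round(v,4) for v in tri(im,[a],s,[b])])
for k,v in feet(im,cen=CEN).items(): print(k,*v)
E
```

```text
t [494.9 139.4] [242.3 103.5] 2.84
t [517.8 281.5] [244.  103.8] 5.45
t [ 532.9 -138.2] [101.8 242.8] 88.13
t [ 583.1 -272.5] [104.3 241.3] 90.0
s [ 582.8 -272.1] [107.  247.3] 89.99Traceback (most recent call last):
  File "<stdin>", line 11, in <module>
KeyError: ('s', 'A')
```

Run:
```python
from boards import *; from feet import *
im=load('top0'); s=load('scene0'); Q={}
for n,I,lo in (('t',im,1500),('s',s,1000)):
    m=cv2.morphologyEx(bmask(I),cv2.MORPH_CLOSE,np.ones((5,5),np.uint8))
    for h in quads(I,m,lo,6000):
        P=plane(I,h[:,0],0.006)[:,:2]; r=cv2.minAreaRect((P*1000).astype(np.float32))
        print(n,np.round(r[0],1),np.round(r[1],1),round(r[2],2))
        Q[n,'DCBA'[int(np.digitize(P.mean(0)[1],[-.2,0,.2]))]]=cv2.approxPolyDP(h,6,True)[:,0]
for k in 'ABCD':
    if ('s',k) in Q:
        t=Q['t',k]; q=Q['s',k]; a=t[np.argmin(t[:,0]-t[:,1])]; b=q[np.argmin(q[:,0]*.3+q[:,1])]
        print(k,a,b,[np.round(v,4) for v in tri(im,[a],s,[b])])
for k,v in feet(im,cen=CEN).items(): print(k,*v)
# prong tips: farthest-from-nadir end of the dark streaks in top, top end in scene (crop pixels -> image)
T=dict(A=(179,213),B=(233,220),C=(338,204),D=(387,185)); S=dict(A=(297,130),B=(266,155),C=(219,224),D=(201,271))
tip=dict(A=((36,62),(105,263)),B=((22,68),(281-200,290)),C=((458-400,75),(476-400,275)),D=((690-600,42),(684-600,285)))
for k,(a,b) in tip.items():
    ua=np.array(a)/5.882+T[k]-.5; ub=(np.array(b)-[0,200])/5.+S[k]-.5
    print('tip',k,[np.round(v,4) for v in tri(im,[ua],s,[ub])])
```

```text
t [494.4 139.4] [243.6 103.5] 2.83
t [517.9 281.5] [244.  104.1] 5.33
t [ 532.8 -138.4] [102.2 242.8] 88.13
t [ 582.1 -272.5] [104.3 243.4] 90.0
t [1026.5  250.9] [187.9 130.2] 41.94
s [ 582.8 -272.1] [107.  247.4] 89.99
s [ 534.4 -136.9] [108.3 247.1] 87.83
s [495.1 139.7] [248.4 111.3] 2.78
s [518.5 281.9] [248.3 112.5] 5.5
A [187  61] [293 138] [array([0.6874, 0.1044, 0.4314]), np.float64(0.2945)]
B [233 284] [267 160] [array([0.3754, 0.1868, 0.0033]), np.float64(0.0125)]
C [334 265] [224 220] [array([ 0.4182, -0.0809,  0.0055]), np.float64(0.0069)]
D [387 247] [202 262] [array([ 0.4615, -0.2241,  0.0068]), np.float64(0.0032)]
A [516.8 285.7] [61.6 53.5] -0.9
B [494.4 139.9] [60.1 60.7] 12.3
C [ 526.6 -136.5] [63.8 56.2] -1.0
D [ 587.6 -272.4] [66.8 53.1] -6.7
tip A [array([0.5168, 0.291 , 0.0807]), np.float64(0.0162)]
tip B [array([0.4895, 0.154 , 0.0509]), np.float64(0.0415)]
tip C [array([ 0.5249, -0.1284,  0.063 ]), np.float64(0.0324)]
tip D [array([ 0.5861, -0.2691,  0.0722]), np.float64(0.0297)]
```

The two views agree within 1–2 mm. Board corners come out at z≈5–7 mm, and the mat's z fits too. My prong-tip pairs were mismatched: the +y prong is the right-hand, upper one in the scene view. I'll recheck those while starting the first move.

```bash
python3 - <<'E'
from h import *
im=load('top0'); s=load('scene0')
T=dict(A=(179,213),B=(233,220),C=(338,204),D=(387,185)); S=dict(A=(297,130),B=(266,155),C=(219,224),D=(201,271))
tip=dict(B=((22,68),(335-200,235)),C=((458-400,75),(522-400,228)),D=((690-600,42),(730-600,243)))
for k,(a,b) in tip.items():
    ua=np.array(a)/5.882+T[k]-.5; ub=(np.array(b)-[0,200])/5.+S[k]-.5
    print('tip',k,[np.round(v,4) for v in tri(im,[ua],s,[ub])])
E
python3 -m pendant '[{"rz":6.6},{"rz":6.6},{"rz":6.6},{"rz":6.6},{"rz":6.6},{"rz":6.6},{"rz":6.6},{"rz":6.6},{"rz":6.6},{"rz":6.6},{}]' 50
python3 -m pendant '[{"dx":-0.020,"dy":0.024,"dz":0.009},{"dx":-0.020,"dy":0.024,"dz":0.009},{"dx":-0.020,"dy":0.024,"dz":0.009},{"dx":-0.020,"dy":0.024,"dz":0.009},{"dx":-0.020,"dy":0.024,"dz":0.009},{"dx":-0.020,"dy":0.024,"dz":0.009},{"dx":-0.020,"dy":0.024,"dz":0.009},{"dx":-0.020,"dy":0.024,"dz":0.009},{"dx":-0.020,"dy":0.024,"dz":0.009},{"dx":-0.020,"dy":0.024,"dz":0.009},{"dx":-0.020,"dy":0.024,"dz":0.009},{"dx":-0.020,"dy":0.024,"dz":0.009}]'
cat >> h.py <<'E'
def go(x,y,z,yaw):
    """tool-frame shift to take the tool to x,y,z (m) with its y axis at yaw (deg): print only"""
    st=manip.get_state(); q=np.array(st['ee_rot']); M=R.from_quat(q[[1,2,3,0]]).as_matrix()
    ya=np.degrees(np.arctan2(M[1,1],M[0,1])); print('t',round(st['clock'],2),'pos',np.round(st['position'],4),'yang',round(ya,2),'tilt',np.round(M[:2,2],4),'w',round(st['width'],4),'gf',round(st['gripper_force'],1),'F',np.round(st['contact_force'],1))
    print('tool shift mm',np.round(M.T@(np.array([x,y,z])-st['position'])*1000,1),'rz',round(ya-yaw,2))
E
python3 - <<'E'
from h import *
go(.5172,.2856,.115,.5)
E
```

```text
tip B [array([0.4987, 0.1648, 0.0875]), np.float64(0.0019)]
tip C [array([ 0.5303, -0.1145,  0.0891]), np.float64(0.0039)]
tip D [array([ 0.5902, -0.2549,  0.0914]), np.float64(0.0045)]
t 0.1 pos [0.2288 0.527  0.2305] yang 66.52 tilt [-0.0008 -0.0014] w 0.0855 gf 0.0 F [-0.1 -0.   0.9]
tool shift mm [-360.7 -106.3  115.6] rz 66.02invalid input
invalid input
```

```bash
python3 -m pendant '[{"dx":0,"dy":0,"dz":0,"rx":0,"ry":0,"rz":6.6,"hand":0.085}]' 50; python3 -m pendant '[{"rz":6.6,"hand":0.085}]'; python3 -m pendant '[{"rz":6.6}]' 50
```

```text
clock: 0.18
position: [0.2289, 0.5271, 0.2307]
ee_rot: [-0.0, 0.26, 0.966, -0.001]
contact_force: [0.0, 0.0, 1.0]
width: 0.085
gripper_force: 0.0invalid input
invalid input
```

Every row needs all seven keys.

```bash
python3 -m pendant '[{"dx":0,"dy":0,"dz":0,"rx":0,"ry":0,"rz":6.6,"hand":0.085},{"dx":0,"dy":0,"dz":0,"rx":0,"ry":0,"rz":6.6,"hand":0.085},{"dx":0,"dy":0,"dz":0,"rx":0,"ry":0,"rz":6.6,"hand":0.085},{"dx":0,"dy":0,"dz":0,"rx":0,"ry":0,"rz":6.6,"hand":0.085},{"dx":0,"dy":0,"dz":0,"rx":0,"ry":0,"rz":6.6,"hand":0.085},{"dx":0,"dy":0,"dz":0,"rx":0,"ry":0,"rz":6.6,"hand":0.085},{"dx":0,"dy":0,"dz":0,"rx":0,"ry":0,"rz":6.6,"hand":0.085},{"dx":0,"dy":0,"dz":0,"rx":0,"ry":0,"rz":6.6,"hand":0.085},{"dx":0,"dy":0,"dz":0,"rx":0,"ry":0,"rz":6.6,"hand":0.085},{"dx":0,"dy":0,"dz":0,"rx":0,"ry":0,"rz":0,"hand":0.085}]' | tail -4
python3 -m pendant '[{"dx":-0.020,"dy":0.024,"dz":0.009,"rx":0,"ry":0,"rz":0,"hand":0.085},{"dx":-0.020,"dy":0.024,"dz":0.009,"rx":0,"ry":0,"rz":0,"hand":0.085},{"dx":-0.020,"dy":0.024,"dz":0.009,"rx":0,"ry":0,"rz":0,"hand":0.085},{"dx":-0.020,"dy":0.024,"dz":0.009,"rx":0,"ry":0,"rz":0,"hand":0.085},{"dx":-0.020,"dy":0.024,"dz":0.009,"rx":0,"ry":0,"rz":0,"hand":0.085},{"dx":-0.020,"dy":0.024,"dz":0.009,"rx":0,"ry":0,"rz":0,"hand":0.085},{"dx":-0.020,"dy":0.024,"dz":0.009,"rx":0,"ry":0,"rz":0,"hand":0.085},{"dx":-0.020,"dy":0.024,"dz":0.009,"rx":0,"ry":0,"rz":0,"hand":0.085},{"dx":-0.020,"dy":0.024,"dz":0.009,"rx":0,"ry":0,"rz":0,"hand":0.085},{"dx":-0.020,"dy":0.024,"dz":0.009,"rx":0,"ry":0,"rz":0,"hand":0.085},{"dx":-0.020,"dy":0.024,"dz":0.009,"rx":0,"ry":0,"rz":0,"hand":0.085},{"dx":0,"dy":0,"dz":0,"rx":0,"ry":0,"rz":0,"hand":0.085}]' | tail -4
python3 - <<'E'
from h import *
go(.5172,.2856,.120,.5)
grab('scene','scene1')
E
```

```text
ee_rot: [0.0, 0.705, 0.71, -0.0]
contact_force: [-0.5, 0.2, 0.0]
width: 0.085
gripper_force: 0.0
ee_rot: [0.001, 0.704, 0.71, -0.001]
contact_force: [-0.4, 0.2, 0.9]
width: 0.0849
gripper_force: 0.0
t 2.02 pos [0.4988 0.3059 0.1302] yang 0.47 tilt [ 0.0004 -0.0033] w 0.0849 gf 0.0 F [-0.4  0.2  0.9]
tool shift mm [-20.4  18.3  10.3] rz -0.03
```

View pics/scene1.png

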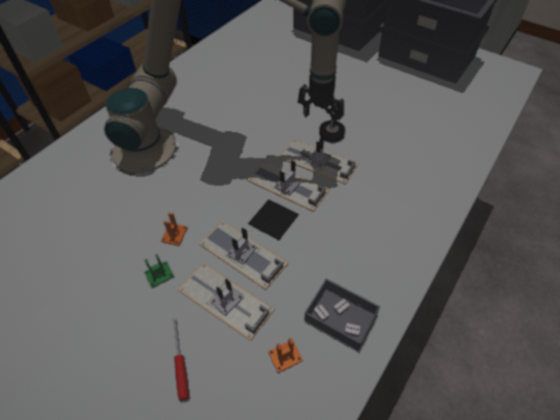

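The gripper is above board A at about (320,110), with nothing else near it. Final alignment, lower and grip.

```bash
python3 -m pendant '[{"dx":-0.0102,"dy":0.0092,"dz":0,"rx":0,"ry":0,"rz":0,"hand":0.085},{"dx":-0.0102,"dy":0.0091,"dz":0,"rx":0,"ry":0,"rz":0,"hand":0.085},{"dx":0,"dy":0,"dz":0.015,"rx":0,"ry":0,"rz":0,"hand":0.07},{"dx":0,"dy":0,"dz":0.015,"rx":0,"ry":0,"rz":0,"hand":0.06},{"dx":0,"dy":0,"dz":0.015,"rx":0,"ry":0,"rz":0,"hand":0.06},{"dx":0,"dy":0,"dz":0.015,"rx":0,"ry":0,"rz":0,"hand":0.06},{"dx":0,"dy":0,"dz":0.015,"rx":0,"ry":0,"rz":0,"hand":0.06},{"dx":0,"dy":0,"dz":0.015,"rx":0,"ry":0,"rz":0,"hand":0.06},{"dx":0,"dy":0,"dz":0.010,"rx":0,"ry":0,"rz":0,"hand":0.06},{"dx":0,"dy":0,"dz":0.005,"rx":0,"ry":0,"rz":0,"hand":0.06},{"dx":0,"dy":0,"dz":0,"rx":0,"ry":0,"rz":0,"hand":0.06},{"dx":0,"dy":0,"dz":0,"rx":0,"ry":0,"rz":0,"hand":0.06}]' 50
python3 - <<'E'
from h import *
go(.5172,.2856,.024,.5)
E
```

```text
clock: 3.07
position: [0.5139, 0.2898, 0.0278]
ee_rot: [0.0, 0.704, 0.711, 0.0]
contact_force: [0.3, -0.5, 0.4]
width: 0.0602
gripper_force: 0.0
t 3.07 pos [0.5139 0.2898 0.0278] yang 0.56 tilt [0.0008 0.0003] w 0.0602 gf 0.0 F [ 0.3 -0.5  0.4]
tool shift mm [-4.2  3.2  3.8] rz 0.06
```

```bash
python3 -m pendant '[{"dx":-0.004,"dy":0.003,"dz":0.003,"rx":0,"ry":0,"rz":0,"hand":0.06},{"dx":0,"dy":0,"dz":0,"rx":0,"ry":0,"rz":0,"hand":0.0},{"dx":0,"dy":0,"dz":0,"rx":0,"ry":0,"rz":0,"hand":0.0},{"dx":0,"dy":0,"dz":0,"rx":0,"ry":0,"rz":0,"hand":0.0},{"dx":0,"dy":0,"dz":0,"rx":0,"ry":0,"rz":0,"hand":0.0},{"dx":0,"dy":0,"dz":0,"rx":0,"ry":0,"rz":0,"hand":0.0},{"dx":0,"dy":0,"dz":0,"rx":0,"ry":0,"rz":0,"hand":0.0},{"dx":0,"dy":0,"dz":0,"rx":0,"ry":0,"rz":0,"hand":0.0},{"dx":0,"dy":0,"dz":0,"rx":0,"ry":0,"rz":0,"hand":0.0}]' 50
python3 - <<'E'
from h import *
go(.5336,.0072,.15,0)
E
```

```text
clock: 3.82
position: [0.5169, 0.2857, 0.0247]
ee_rot: [0.0, 0.704, 0.71, 0.0]
contact_force: [0.0, -1.2, 3.8]
width: 0.0135
gripper_force: 49.3
t 3.82 pos [0.5169 0.2857 0.0247] yang 0.53 tilt [0.0008 0.0002] w 0.0135 gf 49.3 F [ 0.  -1.2  3.8]
tool shift mm [-278.6   14.2 -125.3] rz 0.53
```

Gripped (13.5 mm, 49 N). Lift and carry to the mat.

```bash
python3 -m pendant '[{"dx":0,"dy":0,"dz":-0.006,"rx":0,"ry":0,"rz":0,"hand":0.0},{"dx":0,"dy":0,"dz":-0.020,"rx":0,"ry":0,"rz":0,"hand":0.0},{"dx":0,"dy":0,"dz":-0.025,"rx":0,"ry":0,"rz":0,"hand":0.0},{"dx":0,"dy":0,"dz":-0.025,"rx":0,"ry":0,"rz":0,"hand":0.0},{"dx":0,"dy":0,"dz":-0.025,"rx":0,"ry":0,"rz":0,"hand":0.0},{"dx":0,"dy":0,"dz":-0.020,"rx":0,"ry":0,"rz":0,"hand":0.0},{"dx":0,"dy":0,"dz":-0.010,"rx":0,"ry":0,"rz":0,"hand":0.0}]'
python3 -m pendant '[{"dx":-0.015,"dy":0.0012,"dz":0,"rx":0,"ry":0,"rz":0.5,"hand":0.0},{"dx":-0.025,"dy":0.0012,"dz":0,"rx":0,"ry":0,"rz":0,"hand":0.0},{"dx":-0.030,"dy":0.0012,"dz":0,"rx":0,"ry":0,"rz":0,"hand":0.0},{"dx":-0.030,"dy":0.0012,"dz":0,"rx":0,"ry":0,"rz":0,"hand":0.0},{"dx":-0.030,"dy":0.0012,"dz":0,"rx":0,"ry":0,"rz":0,"hand":0.0},{"dx":-0.030,"dy":0.0012,"dz":0,"rx":0,"ry":0,"rz":0,"hand":0.0},{"dx":-0.030,"dy":0.0012,"dz":0,"rx":0,"ry":0,"rz":0,"hand":0.0},{"dx":-0.030,"dy":0.0012,"dz":0,"rx":0,"ry":0,"rz":0,"hand":0.0},{"dx":-0.030,"dy":0.0012,"dz":0,"rx":0,"ry":0,"rz":0,"hand":0.0},{"dx":-0.020,"dy":0.0012,"dz":0,"rx":0,"ry":0,"rz":0,"hand":0.0},{"dx":-0.010,"dy":0.0012,"dz":0,"rx":0,"ry":0,"rz":0,"hand":0.0},{"dx":0,"dy":0,"dz":0,"rx":0,"ry":0,"rz":0,"hand":0.0}]'|tail -2
python3 - <<'E'
from h import *
go(.5336,.0072,.0227,0)
E
```

```text
clock: 4.4
position: [0.5174, 0.2862, 0.1579]
ee_rot: [0.001, 0.704, 0.71, 0.002]
contact_force: [0.5, 0.3, -2.3]
width: 0.0135
gripper_force: 49.1
width: 0.0134
gripper_force: 49.1
t 5.4 pos [0.5293 0.0035 0.1541] yang -0.16 tilt [-0.0023 -0.0003] w 0.0134 gf 49.1 F [-0.  -0.5 -3.6]
tool shift mm [  3.8   4.6 131.4] rz -0.16
```

```bash
python3 -m pendant '[{"dx":0.004,"dy":0.0045,"dz":0.010,"rx":0,"ry":0,"rz":0,"hand":0.0},{"dx":0,"dy":0,"dz":0.016,"rx":0,"ry":0,"rz":0,"hand":0.0},{"dx":0,"dy":0,"dz":0.018,"rx":0,"ry":0,"rz":0,"hand":0.0},{"dx":0,"dy":0,"dz":0.018,"rx":0,"ry":0,"rz":0,"hand":0.0},{"dx":0,"dy":0,"dz":0.018,"rx":0,"ry":0,"rz":0,"hand":0.0},{"dx":0,"dy":0,"dz":0.016,"rx":0,"ry":0,"rz":0,"hand":0.0},{"dx":0,"dy":0,"dz":0.014,"rx":0,"ry":0,"rz":0,"hand":0.0},{"dx":0,"dy":0,"dz":0.010,"rx":0,"ry":0,"rz":0,"hand":0.0},{"dx":0,"dy":0,"dz":0.005,"rx":0,"ry":0,"rz":0,"hand":0.0},{"dx":0,"dy":0,"dz":0,"rx":0,"ry":0,"rz":0,"hand":0.0},{"dx":0,"dy":0,"dz":0,"rx":0,"ry":0,"rz":0,"hand":0.0}]'|tail -2
python3 - <<'E'
from h import *
go(.5336,.0072,.0227,0)
E
```

```text
width: 0.0132
gripper_force: 49.0
t 6.32 pos [0.5348 0.0103 0.0302] yang 0.06 tilt [0.0001 0.0003] w 0.0132 gf 49.0 F [ 0.1 -1.8 -2. ]
tool shift mm [-3.1 -1.2  7.5] rz 0.06
```

```bash
python3 -m pendant '[{"dx":0,"dy":0,"dz":0.003,"rx":0,"ry":0,"rz":0,"hand":0.0},{"dx":0,"dy":0,"dz":0.003,"rx":0,"ry":0,"rz":0,"hand":0.0},{"dx":0,"dy":0,"dz":0.001,"rx":0,"ry":0,"rz":0,"hand":0.0},{"dx":0,"dy":0,"dz":0,"rx":0,"ry":0,"rz":0,"hand":0.0},{"dx":0,"dy":0,"dz":0,"rx":0,"ry":0,"rz":0,"hand":0.0}]'
python3 -m pendant '[{"dx":0,"dy":0,"dz":0,"rx":0,"ry":0,"rz":0,"hand":0.03},{"dx":0,"dy":0,"dz":0,"rx":0,"ry":0,"rz":0,"hand":0.06},{"dx":0,"dy":0,"dz":0,"rx":0,"ry":0,"rz":0,"hand":0.06},{"dx":0,"dy":0,"dz":-0.010,"rx":0,"ry":0,"rz":0,"hand":0.06},{"dx":0,"dy":0,"dz":-0.025,"rx":0,"ry":0,"rz":0,"hand":0.06},{"dx":0,"dy":0,"dz":-0.030,"rx":0,"ry":0,"rz":0,"hand":0.06},{"dx":0,"dy":0,"dz":-0.030,"rx":0,"ry":0,"rz":0,"hand":0.06},{"dx":0,"dy":0,"dz":-0.010,"rx":0,"ry":0,"rz":0,"hand":0.06},{"dx":0,"dy":0,"dz":0,"rx":0,"ry":0,"rz":0,"hand":0.06}]'|tail -2
python3 - <<'E'
from h import *
go(.5877,-.2726,.128,-5)
E
```

```text
clock: 6.73
position: [0.5346, 0.0096, 0.0235]
ee_rot: [0.0, 0.707, 0.707, 0.0]
contact_force: [-0.3, -1.2, -1.5]
width: 0.0134
gripper_force: 49.0
width: 0.06
gripper_force: 0.0
t 7.48 pos [0.537  0.0094 0.1321] yang 0.02 tilt [ 0.0079 -0.0008] w 0.06 gf 0.0 F [-0.4  0.6 -0. ]
tool shift mm [-282.    50.6    4.8] rz 5.02
```

```bash
python3 -m pendant '[{"dx":-0.015,"dy":0.003,"dz":0,"rx":0,"ry":0,"rz":0,"hand":0.06},{"dx":-0.027,"dy":0.005,"dz":0,"rx":0,"ry":0,"rz":0,"hand":0.06},{"dx":-0.032,"dy":0.006,"dz":0,"rx":0,"ry":0,"rz":0,"hand":0.06},{"dx":-0.032,"dy":0.006,"dz":0,"rx":0,"ry":0,"rz":0,"hand":0.06},{"dx":-0.032,"dy":0.006,"dz":0,"rx":0,"ry":0,"rz":0,"hand":0.06},{"dx":-0.032,"dy":0.006,"dz":0,"rx":0,"ry":0,"rz":0,"hand":0.06},{"dx":-0.032,"dy":0.006,"dz":0,"rx":0,"ry":0,"rz":0,"hand":0.06},{"dx":-0.032,"dy":0.006,"dz":0,"rx":0,"ry":0,"rz":0,"hand":0.06},{"dx":-0.027,"dy":0.005,"dz":0,"rx":0,"ry":0,"rz":0,"hand":0.06},{"dx":-0.015,"dy":0.002,"dz":0,"rx":0,"ry":0,"rz":0,"hand":0.06},{"dx":-0.006,"dy":0,"dz":0,"rx":0,"ry":0,"rz":5,"hand":0.06},{"dx":0,"dy":0,"dz":0,"rx":0,"ry":0,"rz":0,"hand":0.06}]'|tail -2
python3 - <<'E'
from h import *
go(.5877,-.2726,.024,-5)
import feet
im=grab('top','top2'); c=cv2.resize(im['frame'][190:260,260:340],(800,700)[:2])
E
```

```text
width: 0.06
gripper_force: 0.0
t 8.48 pos [ 0.5849 -0.2734  0.1267] yang -5.17 tilt [-0.0022  0.0013] w 0.06 gf 0.0 F [-0.2  0.2  0.2]
tool shift mm [  0.9   3.  102.7] rz -0.17
```

```bash
python3 -m pendant '[{"dx":0.001,"dy":0.003,"dz":0.010,"rx":0,"ry":0,"rz":0,"hand":0.06},{"dx":0,"dy":0,"dz":0.016,"rx":0,"ry":0,"rz":0,"hand":0.06},{"dx":0,"dy":0,"dz":0.018,"rx":0,"ry":0,"rz":0,"hand":0.06},{"dx":0,"dy":0,"dz":0.018,"rx":0,"ry":0,"rz":0,"hand":0.06},{"dx":0,"dy":0,"dz":0.016,"rx":0,"ry":0,"rz":0,"hand":0.06},{"dx":0,"dy":0,"dz":0.012,"rx":0,"ry":0,"rz":0,"hand":0.06},{"dx":0,"dy":0,"dz":0.006,"rx":0,"ry":0,"rz":0,"hand":0.06},{"dx":0,"dy":0,"dz":0.002,"rx":0,"ry":0,"rz":0,"hand":0.06},{"dx":0,"dy":0,"dz":0,"rx":0,"ry":0,"rz":0,"hand":0.06}]'|tail -2
python3 - <<'E'
from h import *
go(.5877,-.2726,.024,-5)
E
```

```text
width: 0.0604
gripper_force: 0.0
t 9.28 pos [ 0.5887 -0.271   0.0299] yang -4.92 tilt [-0.0005  0.0005] w 0.0604 gf 0.0 F [0.9 0.7 1. ]
tool shift mm [-1.7 -0.9  5.9] rz 0.08
```

View pics/top2.png

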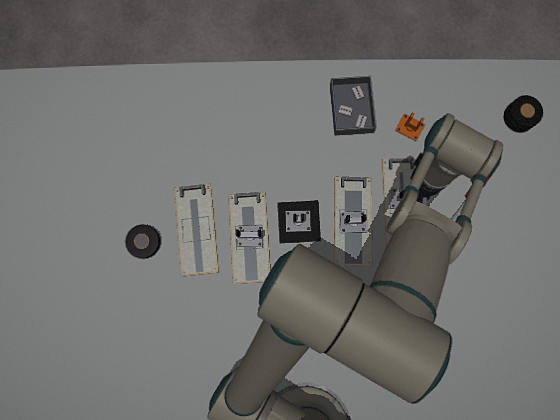

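fork12 stands upright on the mat at (299,221), and board A is clear with its outline visible around (196,229). Now grip fork22 on D.

```bash
python3 -m pendant '[{"dx":-0.0015,"dy":-0.001,"dz":0.003,"rx":0,"ry":0,"rz":0,"hand":0.06},{"dx":0,"dy":0,"dz":0.0025,"rx":0,"ry":0,"rz":0,"hand":0.04},{"dx":0,"dy":0,"dz":0,"rx":0,"ry":0,"rz":0,"hand":0.0},{"dx":0,"dy":0,"dz":0,"rx":0,"ry":0,"rz":0,"hand":0.0},{"dx":0,"dy":0,"dz":0,"rx":0,"ry":0,"rz":0,"hand":0.0},{"dx":0,"dy":0,"dz":0,"rx":0,"ry":0,"rz":0,"hand":0.0},{"dx":0,"dy":0,"dz":0,"rx":0,"ry":0,"rz":0,"hand":0.0},{"dx":0,"dy":0,"dz":0,"rx":0,"ry":0,"rz":0,"hand":0.0}]' 50
python3 - <<'E'
from boards import *
go(.518,.2817,.158,5.4)
# outline on A in top2: dark thin lines in board frame
im=load('top2'); c=np.array([.518,.2817]); 
def prof(a,c,axis,lo,hi,span):
    t=np.radians(a); R2=np.array([[np.cos(t),-np.sin(t)],[np.sin(t),np.cos(t)]]); s=np.arange(lo,hi,.5); acc=0
    for w in span:
        q=np.c_[s,np.full_like(s,w)] if axis==0 else np.c_[np.full_like(s,w),s]
        u=proj(im,np.c_[q/1000@R2.T+c,np.full(len(s),.006)]).astype(np.float32)
        acc=acc+cv2.remap(im['frame'].astype(np.float32).sum(2),u[:,0].reshape(-1,1),u[:,1].reshape(-1,1),cv2.INTER_LINEAR)[:,0]
    return s[np.argmin(acc)]
x1=prof(5.4,c,0,-42,-20,[*range(-30,-13),*range(13,30)]);x2=prof(5.4,c,0,20,42,[*range(-30,-13),*range(13,30)])
y1=prof(5.4,c,1,-46,-25,range(-26,26));y2=prof(5.4,c,1,25,46,range(-26,26))
print('outline x',x1,x2,'y',y1,y2)
E
```

```text
clock: 9.95
position: [0.588, -0.2733, 0.0254]
ee_rot: [0.001, 0.737, 0.676, 0.0]
contact_force: [0.3, 0.7, 3.2]
width: 0.0129
gripper_force: 51.1
t 9.95 pos [ 0.588  -0.2733  0.0254] yang -4.98 tilt [ 0.001  -0.0006] w 0.0129 gf 51.1 F [0.3 0.7 3.2]
tool shift mm [ 546.7 -117.7 -133. ] rz -10.38
outline x -30.5 30.5 y -36.0 36.0
```

Gripped fork22. The outline on A is symmetric about my board estimate, which confirms it. Lift and carry to A.

```bash
python3 -m pendant '[{"dx":0,"dy":0,"dz":-0.006,"rx":0,"ry":0,"rz":0,"hand":0.0},{"dx":0,"dy":0,"dz":-0.020,"rx":0,"ry":0,"rz":0,"hand":0.0},{"dx":0,"dy":0,"dz":-0.025,"rx":0,"ry":0,"rz":0,"hand":0.0},{"dx":0,"dy":0,"dz":-0.025,"rx":0,"ry":0,"rz":0,"hand":0.0},{"dx":0,"dy":0,"dz":-0.025,"rx":0,"ry":0,"rz":0,"hand":0.0},{"dx":0,"dy":0,"dz":-0.020,"rx":0,"ry":0,"rz":0,"hand":0.0},{"dx":0,"dy":0,"dz":-0.010,"rx":0,"ry":0,"rz":-5,"hand":0.0}]'|tail -2
python3 -m pendant '[{"dx":0.015,"dy":-0.002,"dz":0,"rx":0,"ry":0,"rz":0,"hand":0.0},{"dx":0.025,"dy":-0.003,"dz":0,"rx":0,"ry":0,"rz":0,"hand":0.0},{"dx":0.035,"dy":-0.004,"dz":0,"rx":0,"ry":0,"rz":0,"hand":0.0},{"dx":0.035,"dy":-0.004,"dz":0,"rx":0,"ry":0,"rz":0,"hand":0.0},{"dx":0.035,"dy":-0.004,"dz":0,"rx":0,"ry":0,"rz":0,"hand":0.0},{"dx":0.035,"dy":-0.004,"dz":0,"rx":0,"ry":0,"rz":0,"hand":0.0},{"dx":0.035,"dy":-0.004,"dz":0,"rx":0,"ry":0,"rz":0,"hand":0.0},{"dx":0.035,"dy":-0.005,"dz":0,"rx":0,"ry":0,"rz":0,"hand":0.0},{"dx":0.035,"dy":-0.005,"dz":0,"rx":0,"ry":0,"rz":0,"hand":0.0},{"dx":0.035,"dy":-0.005,"dz":0,"rx":0,"ry":0,"rz":0,"hand":0.0},{"dx":0.035,"dy":-0.005,"dz":0,"rx":0,"ry":0,"rz":0,"hand":0.0},{"dx":0.035,"dy":-0.005,"dz":0,"rx":0,"ry":0,"rz":0,"hand":0.0}]'
python3 - <<'E'
from h import *
go(.518,.2817,.150,0)
E
```

```text
width: 0.0132
gripper_force: 50.4
clock: 11.53
position: [0.5349, 0.1192, 0.1545]
ee_rot: [-0.001, 0.707, 0.707, -0.001]
contact_force: [0.1, -0.1, -2.8]
width: 0.0132
gripper_force: 50.3
t 11.53 pos [0.5349 0.1192 0.1545] yang -0.06 tilt [-0.0035  0.0003] w 0.0132 gf 50.3 F [ 0.1 -0.1 -2.8]
tool shift mm [162.5 -17.1   4.6] rz -0.06
```

```bash
python3 -m pendant '[{"dx":0.035,"dy":-0.004,"dz":0,"rx":0,"ry":0,"rz":0,"hand":0.0},{"dx":0.035,"dy":-0.004,"dz":0,"rx":0,"ry":0,"rz":0,"hand":0.0},{"dx":0.033,"dy":-0.004,"dz":0,"rx":0,"ry":0,"rz":0,"hand":0.0},{"dx":0.025,"dy":-0.002,"dz":0,"rx":0,"ry":0,"rz":0,"hand":0.0},{"dx":0.015,"dy":0,"dz":0,"rx":0,"ry":0,"rz":0,"hand":0.0},{"dx":0.007,"dy":0,"dz":0,"rx":0,"ry":0,"rz":0,"hand":0.0},{"dx":0,"dy":0,"dz":0,"rx":0,"ry":0,"rz":-5.4,"hand":0.0},{"dx":0,"dy":0,"dz":0,"rx":0,"ry":0,"rz":0,"hand":0.0},{"dx":0,"dy":0,"dz":0,"rx":0,"ry":0,"rz":0,"hand":0.0}]'|tail -2
python3 - <<'E'
from h import *
go(.518,.2817,.0255,5.4)
E
```

```text
width: 0.013
gripper_force: 50.4
t 12.28 pos [0.5231 0.2659 0.1553] yang 5.24 tilt [-0.0012 -0.0012] w 0.013 gf 50.4 F [-0.1  0.2 -2.7]
tool shift mm [ 16.3  -3.4 129.8] rz -0.16
```

```bash
python3 -m pendant '[{"dx":0.008,"dy":-0.002,"dz":0.010,"rx":0,"ry":0,"rz":0,"hand":0.0},{"dx":0.008,"dy":-0.0015,"dz":0.016,"rx":0,"ry":0,"rz":0,"hand":0.0},{"dx":0,"dy":0,"dz":0.018,"rx":0,"ry":0,"rz":0,"hand":0.0},{"dx":0,"dy":0,"dz":0.018,"rx":0,"ry":0,"rz":0,"hand":0.0},{"dx":0,"dy":0,"dz":0.018,"rx":0,"ry":0,"rz":0,"hand":0.0},{"dx":0,"dy":0,"dz":0.016,"rx":0,"ry":0,"rz":0,"hand":0.0},{"dx":0,"dy":0,"dz":0.014,"rx":0,"ry":0,"rz":0,"hand":0.0},{"dx":0,"dy":0,"dz":0.010,"rx":0,"ry":0,"rz":0,"hand":0.0},{"dx":0,"dy":0,"dz":0.003,"rx":0,"ry":0,"rz":0,"hand":0.0},{"dx":0,"dy":0,"dz":0,"rx":0,"ry":0,"rz":0,"hand":0.0},{"dx":0,"dy":0,"dz":0,"rx":0,"ry":0,"rz":0,"hand":0.0}]'|tail -2
python3 - <<'E'
from h import *
go(.518,.2817,.0255,5.4)
E
```

```text
width: 0.013
gripper_force: 50.2
t 13.2 pos [0.5189 0.2826 0.0331] yang 5.37 tilt [0.0007 0.0004] w 0.013 gf 50.2 F [ 0.  -0.5 -3. ]
tool shift mm [-0.8 -0.9  7.6] rz -0.03
```

Within 1.3 mm. Set it down, release, and rise clear, then go back to the mat for fork12.

```bash
python3 -m pendant '[{"dx":-0.001,"dy":-0.001,"dz":0.003,"rx":0,"ry":0,"rz":0,"hand":0.0},{"dx":0,"dy":0,"dz":0.003,"rx":0,"ry":0,"rz":0,"hand":0.0},{"dx":0,"dy":0,"dz":0.0015,"rx":0,"ry":0,"rz":0,"hand":0.0},{"dx":0,"dy":0,"dz":0,"rx":0,"ry":0,"rz":0,"hand":0.0},{"dx":0,"dy":0,"dz":0,"rx":0,"ry":0,"rz":0,"hand":0.0}]'
python3 -m pendant '[{"dx":0,"dy":0,"dz":0,"rx":0,"ry":0,"rz":0,"hand":0.03},{"dx":0,"dy":0,"dz":0,"rx":0,"ry":0,"rz":0,"hand":0.06},{"dx":0,"dy":0,"dz":0,"rx":0,"ry":0,"rz":0,"hand":0.06},{"dx":0,"dy":0,"dz":-0.010,"rx":0,"ry":0,"rz":0,"hand":0.06},{"dx":0,"dy":0,"dz":-0.025,"rx":0,"ry":0,"rz":0,"hand":0.06},{"dx":0,"dy":0,"dz":-0.030,"rx":0,"ry":0,"rz":0,"hand":0.06},{"dx":0,"dy":0,"dz":-0.030,"rx":0,"ry":0,"rz":0,"hand":0.06},{"dx":0,"dy":0,"dz":-0.010,"rx":0,"ry":0,"rz":5.4,"hand":0.06},{"dx":0,"dy":0,"dz":0,"rx":0,"ry":0,"rz":0,"hand":0.06}]'|tail -2
python3 - <<'E'
from h import *
go(.5346,.0096,.128,0)
E
```

```text
clock: 13.62
position: [0.5176, 0.2815, 0.0255]
ee_rot: [0.0, 0.673, 0.74, 0.0]
contact_force: [0.0, 0.2, -3.8]
width: 0.0132
gripper_force: 50.4
width: 0.0598
gripper_force: 0.0
t 14.37 pos [0.52   0.2825 0.1349] yang -0.07 tilt [0.0082 0.0033] w 0.0598 gf 0.0 F [ 0.7 -0.5 -0.6]
tool shift mm [-272.9   14.9    6.2] rz -0.07
```

```bash
python3 -m pendant '[{"dx":-0.015,"dy":0.001,"dz":0,"rx":0,"ry":0,"rz":0,"hand":0.06},{"dx":-0.025,"dy":0.0015,"dz":0,"rx":0,"ry":0,"rz":0,"hand":0.06},{"dx":-0.032,"dy":0.0015,"dz":0,"rx":0,"ry":0,"rz":0,"hand":0.06},{"dx":-0.032,"dy":0.0015,"dz":0,"rx":0,"ry":0,"rz":0,"hand":0.06},{"dx":-0.032,"dy":0.0015,"dz":0,"rx":0,"ry":0,"rz":0,"hand":0.06},{"dx":-0.032,"dy":0.0015,"dz":0,"rx":0,"ry":0,"rz":0,"hand":0.06},{"dx":-0.032,"dy":0.0015,"dz":0,"rx":0,"ry":0,"rz":0,"hand":0.06},{"dx":-0.032,"dy":0.0015,"dz":0,"rx":0,"ry":0,"rz":0,"hand":0.06},{"dx":-0.025,"dy":0.0015,"dz":0,"rx":0,"ry":0,"rz":0,"hand":0.06},{"dx":-0.013,"dy":0.0015,"dz":0,"rx":0,"ry":0,"rz":0,"hand":0.06},{"dx":0,"dy":0,"dz":0,"rx":0,"ry":0,"rz":0,"hand":0.06},{"dx":0,"dy":0,"dz":0,"rx":0,"ry":0,"rz":0,"hand":0.06}]'|tail -2
python3 - <<'E'
from h import *
go(.5346,.0096,.0225,0)
E
```

```text
width: 0.06
gripper_force: 0.0
t 15.37 pos [0.5314 0.0112 0.1294] yang -0.04 tilt [-0.002  0.001] w 0.06 gf 0.0 F [0.3 0.6 0. ]
tool shift mm [ -1.7   3.5 106.9] rz -0.04
```

```bash
python3 -m pendant '[{"dx":-0.002,"dy":0.003,"dz":0.010,"rx":0,"ry":0,"rz":0,"hand":0.06},{"dx":0,"dy":0,"dz":0.016,"rx":0,"ry":0,"rz":0,"hand":0.06},{"dx":0,"dy":0,"dz":0.018,"rx":0,"ry":0,"rz":0,"hand":0.06},{"dx":0,"dy":0,"dz":0.018,"rx":0,"ry":0,"rz":0,"hand":0.06},{"dx":0,"dy":0,"dz":0.018,"rx":0,"ry":0,"rz":0,"hand":0.06},{"dx":0,"dy":0,"dz":0.012,"rx":0,"ry":0,"rz":0,"hand":0.06},{"dx":0,"dy":0,"dz":0.008,"rx":0,"ry":0,"rz":0,"hand":0.06},{"dx":0,"dy":0,"dz":0.003,"rx":0,"ry":0,"rz":0,"hand":0.06},{"dx":0,"dy":0,"dz":0,"rx":0,"ry":0,"rz":0,"hand":0.06}]'|tail -2
python3 - <<'E'
from h import *
go(.5346,.0096,.0232,0)
E
```

```text
width: 0.0602
gripper_force: 0.0
t 16.12 pos [0.5346 0.0104 0.0264] yang 0.1 tilt [-0.0017  0.0004] w 0.0602 gf 0.0 F [ 0.2  0.1 -0.3]
tool shift mm [-0.8  0.   3.1] rz 0.1
```

```bash
python3 -m pendant '[{"dx":-0.001,"dy":0,"dz":0.003,"rx":0,"ry":0,"rz":0,"hand":0.05},{"dx":0,"dy":0,"dz":0,"rx":0,"ry":0,"rz":0,"hand":0.0},{"dx":0,"dy":0,"dz":0,"rx":0,"ry":0,"rz":0,"hand":0.0},{"dx":0,"dy":0,"dz":0,"rx":0,"ry":0,"rz":0,"hand":0.0},{"dx":0,"dy":0,"dz":0,"rx":0,"ry":0,"rz":0,"hand":0.0},{"dx":0,"dy":0,"dz":0,"rx":0,"ry":0,"rz":0,"hand":0.0},{"dx":0,"dy":0,"dz":0,"rx":0,"ry":0,"rz":0,"hand":0.0},{"dx":0,"dy":0,"dz":0,"rx":0,"ry":0,"rz":0,"hand":0.0}]' 50
python3 -m pendant '[{"dx":0,"dy":0,"dz":-0.006,"rx":0,"ry":0,"rz":0,"hand":0.0},{"dx":0,"dy":0,"dz":-0.020,"rx":0,"ry":0,"rz":0,"hand":0.0},{"dx":0,"dy":0,"dz":-0.025,"rx":0,"ry":0,"rz":0,"hand":0.0},{"dx":0,"dy":0,"dz":-0.025,"rx":0,"ry":0,"rz":0,"hand":0.0},{"dx":0,"dy":0,"dz":-0.025,"rx":0,"ry":0,"rz":0,"hand":0.0},{"dx":0,"dy":0,"dz":-0.020,"rx":0,"ry":0,"rz":0,"hand":0.0},{"dx":0,"dy":0,"dz":-0.010,"rx":0,"ry":0,"rz":0,"hand":0.0}]'|tail -2
python3 - <<'E'
from h import *
go(.5825,-.2723,.15,0)
E
```

```text
clock: 16.78
position: [0.5358, 0.0084, 0.025]
ee_rot: [0.001, 0.707, 0.707, 0.001]
contact_force: [0.3, 0.5, 6.3]
width: 0.0134
gripper_force: 49.8
width: 0.0132
gripper_force: 49.1
t 17.37 pos [0.5359 0.0084 0.1577] yang 0.02 tilt [ 0.0032 -0.0003] w 0.0132 gf 49.1 F [ 1.1 -0.9 -2.5]
tool shift mm [-280.7   46.5    7.9] rz 0.02
```

```bash
python3 -m pendant '[{"dx":-0.015,"dy":0.003,"dz":0,"rx":0,"ry":0,"rz":0,"hand":0.0},{"dx":-0.027,"dy":0.005,"dz":0,"rx":0,"ry":0,"rz":0,"hand":0.0},{"dx":-0.032,"dy":0.006,"dz":0,"rx":0,"ry":0,"rz":0,"hand":0.0},{"dx":-0.032,"dy":0.006,"dz":0,"rx":0,"ry":0,"rz":0,"hand":0.0},{"dx":-0.032,"dy":0.006,"dz":0,"rx":0,"ry":0,"rz":0,"hand":0.0},{"dx":-0.032,"dy":0.006,"dz":0,"rx":0,"ry":0,"rz":0,"hand":0.0},{"dx":-0.032,"dy":0.006,"dz":0,"rx":0,"ry":0,"rz":0,"hand":0.0},{"dx":-0.032,"dy":0.005,"dz":0,"rx":0,"ry":0,"rz":0,"hand":0.0},{"dx":-0.027,"dy":0.003,"dz":0,"rx":0,"ry":0,"rz":0,"hand":0.0},{"dx":-0.015,"dy":0.001,"dz":0,"rx":0,"ry":0,"rz":0,"hand":0.0},{"dx":-0.005,"dy":0,"dz":0,"rx":0,"ry":0,"rz":0,"hand":0.0},{"dx":0,"dy":0,"dz":0,"rx":0,"ry":0,"rz":0,"hand":0.0}]'|tail -2
python3 - <<'E'
from h import *
go(.5825,-.2735,.027,0.2)
E
```

```text
width: 0.0131
gripper_force: 49.1
t 18.37 pos [ 0.5815 -0.2728  0.1542] yang -0.07 tilt [-0.0018  0.0017] w 0.0131 gf 49.1 F [-0.5  0.5 -2.2]
tool shift mm [ -1.    1.3 127.2] rz -0.27
```

```bash
python3 -m pendant '[{"dx":-0.001,"dy":0.001,"dz":0.010,"rx":0,"ry":0,"rz":0,"hand":0.0},{"dx":0,"dy":0,"dz":0.016,"rx":0,"ry":0,"rz":0,"hand":0.0},{"dx":0,"dy":0,"dz":0.018,"rx":0,"ry":0,"rz":0,"hand":0.0},{"dx":0,"dy":0,"dz":0.018,"rx":0,"ry":0,"rz":0,"hand":0.0},{"dx":0,"dy":0,"dz":0.018,"rx":0,"ry":0,"rz":0,"hand":0.0},{"dx":0,"dy":0,"dz":0.016,"rx":0,"ry":0,"rz":0,"hand":0.0},{"dx":0,"dy":0,"dz":0.014,"rx":0,"ry":0,"rz":0,"hand":0.0},{"dx":0,"dy":0,"dz":0.008,"rx":0,"ry":0,"rz":0,"hand":0.0},{"dx":0,"dy":0,"dz":0.003,"rx":0,"ry":0,"rz":0,"hand":0.0},{"dx":0,"dy":0,"dz":0,"rx":0,"ry":0,"rz":0,"hand":0.0},{"dx":0,"dy":0,"dz":0,"rx":0,"ry":0,"rz":0,"hand":0.0}]'|tail -2
python3 - <<'E'
from h import *
go(.5825,-.2735,.027,0.2)
E
```

```text
width: 0.0133
gripper_force: 49.1
t 19.28 pos [ 0.5837 -0.273   0.0348] yang 0.06 tilt [ 0.0009 -0.0002] w 0.0133 gf 49.1 F [-0.2 -1.1 -1.7]
tool shift mm [-0.5 -1.2  7.8] rz -0.14
```

```bash
python3 -m pendant '[{"dx":0,"dy":-0.001,"dz":0.003,"rx":0,"ry":0,"rz":0,"hand":0.0},{"dx":0,"dy":0,"dz":0.003,"rx":0,"ry":0,"rz":0,"hand":0.0},{"dx":0,"dy":0,"dz":0.0015,"rx":0,"ry":0,"rz":0,"hand":0.0},{"dx":0,"dy":0,"dz":0,"rx":0,"ry":0,"rz":0,"hand":0.0},{"dx":0,"dy":0,"dz":0,"rx":0,"ry":0,"rz":0,"hand":0.0}]'
python3 -m pendant '[{"dx":0,"dy":0,"dz":0,"rx":0,"ry":0,"rz":0,"hand":0.03},{"dx":0,"dy":0,"dz":0,"rx":0,"ry":0,"rz":0,"hand":0.06},{"dx":0,"dy":0,"dz":0,"rx":0,"ry":0,"rz":0,"hand":0.06},{"dx":0,"dy":0,"dz":-0.010,"rx":0,"ry":0,"rz":0,"hand":0.06},{"dx":0,"dy":0,"dz":-0.025,"rx":0,"ry":0,"rz":0,"hand":0.06},{"dx":0,"dy":0,"dz":-0.030,"rx":0,"ry":0,"rz":0,"hand":0.06},{"dx":0,"dy":0,"dz":-0.030,"rx":0,"ry":0,"rz":0,"hand":0.06},{"dx":0,"dy":0,"dz":-0.010,"rx":0,"ry":0,"rz":0.8,"hand":0.06},{"dx":0,"dy":0,"dz":0,"rx":0,"ry":0,"rz":0,"hand":0.06}]'|tail -2
python3 - <<'E'
from h import *
go(.5275,-.1362,.128,-.8)
E
```

```text
clock: 19.7
position: [0.5823, -0.2737, 0.027]
ee_rot: [0.0, 0.707, 0.707, 0.0]
contact_force: [-1.0, -0.3, -1.4]
width: 0.0136
gripper_force: 49.1
width: 0.0602
gripper_force: 0.0
t 20.45 pos [ 0.5843 -0.2747  0.1362] yang -0.81 tilt [ 0.0071 -0.0042] w 0.0602 gf 0.0 F [-0.5 -0.1 -0.4]
tool shift mm [137.7 -58.8   7.2] rz -0.01
```

```bash
python3 -m pendant '[{"dx":0.012,"dy":-0.005,"dz":0.001,"rx":0,"ry":0,"rz":0,"hand":0.06},{"dx":0.025,"dy":-0.010,"dz":0.001,"rx":0,"ry":0,"rz":0,"hand":0.06},{"dx":0.030,"dy":-0.012,"dz":0.001,"rx":0,"ry":0,"rz":0,"hand":0.06},{"dx":0.030,"dy":-0.012,"dz":0.001,"rx":0,"ry":0,"rz":0,"hand":0.06},{"dx":0.025,"dy":-0.010,"dz":0,"rx":0,"ry":0,"rz":0,"hand":0.06},{"dx":0.012,"dy":-0.006,"dz":0,"rx":0,"ry":0,"rz":0,"hand":0.06},{"dx":0.004,"dy":-0.002,"dz":0,"rx":0,"ry":0,"rz":0,"hand":0.06},{"dx":0,"dy":0,"dz":0,"rx":0,"ry":0,"rz":0,"hand":0.06},{"dx":0,"dy":0,"dz":0,"rx":0,"ry":0,"rz":0,"hand":0.06}]'|tail -2
python3 - <<'E'
from h import *
go(.5275,-.1362,.0245,-.8)
E
```

```text
width: 0.0598
gripper_force: 0.0
t 21.2 pos [ 0.5276 -0.1355  0.1275] yang -0.77 tilt [ 0.0003 -0.0008] w 0.0598 gf 0.0 F [-0.  -0.5  0.5]
tool shift mm [-6.00e-01 -1.00e-01  1.03e+02] rz 0.03
```

```bash
python3 -m pendant '[{"dx":0,"dy":0,"dz":0.010,"rx":0,"ry":0,"rz":0,"hand":0.06},{"dx":0,"dy":0,"dz":0.016,"rx":0,"ry":0,"rz":0,"hand":0.06},{"dx":0,"dy":0,"dz":0.018,"rx":0,"ry":0,"rz":0,"hand":0.06},{"dx":0,"dy":0,"dz":0.018,"rx":0,"ry":0,"rz":0,"hand":0.06},{"dx":0,"dy":0,"dz":0.016,"rx":0,"ry":0,"rz":0,"hand":0.06},{"dx":0,"dy":0,"dz":0.012,"rx":0,"ry":0,"rz":0,"hand":0.06},{"dx":0,"dy":0,"dz":0.008,"rx":0,"ry":0,"rz":0,"hand":0.06},{"dx":0,"dy":0,"dz":0.003,"rx":0,"ry":0,"rz":0,"hand":0.06},{"dx":0,"dy":0,"dz":0,"rx":0,"ry":0,"rz":0,"hand":0.06}]'|tail -2
python3 - <<'E'
from h import *
go(.5275,-.1362,.0245,-.8)
E
```

```text
width: 0.0597
gripper_force: 0.0
t 21.95 pos [ 0.5269 -0.1353  0.0257] yang -0.83 tilt [-0.0014  0.0005] w 0.0597 gf 0.0 F [-0.3 -0.8  0.4]
tool shift mm [-0.9  0.6  1.2] rz -0.03
```

```bash
python3 -m pendant '[{"dx":-0.001,"dy":0,"dz":0.001,"rx":0,"ry":0,"rz":0,"hand":0.05},{"dx":0,"dy":0,"dz":0,"rx":0,"ry":0,"rz":0,"hand":0.0},{"dx":0,"dy":0,"dz":0,"rx":0,"ry":0,"rz":0,"hand":0.0},{"dx":0,"dy":0,"dz":0,"rx":0,"ry":0,"rz":0,"hand":0.0},{"dx":0,"dy":0,"dz":0,"rx":0,"ry":0,"rz":0,"hand":0.0},{"dx":0,"dy":0,"dz":0,"rx":0,"ry":0,"rz":0,"hand":0.0},{"dx":0,"dy":0,"dz":0,"rx":0,"ry":0,"rz":0,"hand":0.0},{"dx":0,"dy":0,"dz":0,"rx":0,"ry":0,"rz":0,"hand":0.0}]' 50
python3 -m pendant '[{"dx":0,"dy":0,"dz":-0.006,"rx":0,"ry":0,"rz":0,"hand":0.0},{"dx":0,"dy":0,"dz":-0.020,"rx":0,"ry":0,"rz":0,"hand":0.0},{"dx":0,"dy":0,"dz":-0.025,"rx":0,"ry":0,"rz":0,"hand":0.0},{"dx":0,"dy":0,"dz":-0.025,"rx":0,"ry":0,"rz":0,"hand":0.0},{"dx":0,"dy":0,"dz":-0.025,"rx":0,"ry":0,"rz":0,"hand":0.0},{"dx":0,"dy":0,"dz":-0.020,"rx":0,"ry":0,"rz":0,"hand":0.0},{"dx":0,"dy":0,"dz":-0.010,"rx":0,"ry":0,"rz":-0.8,"hand":0.0}]'|tail -2
python3 -m pendant '[{"dx":0.012,"dy":0.001,"dz":0,"rx":0,"ry":0,"rz":0,"hand":0.0},{"dx":0.025,"dy":0.001,"dz":0,"rx":0,"ry":0,"rz":0,"hand":0.0},{"dx":0.030,"dy":0.001,"dz":0,"rx":0,"ry":0,"rz":0,"hand":0.0},{"dx":0.030,"dy":0.001,"dz":0,"rx":0,"ry":0,"rz":0,"hand":0.0},{"dx":0.025,"dy":0.001,"dz":0,"rx":0,"ry":0,"rz":0,"hand":0.0},{"dx":0.015,"dy":0.001,"dz":0,"rx":0,"ry":0,"rz":0,"hand":0.0},{"dx":0.006,"dy":0,"dz":0,"rx":0,"ry":0,"rz":0,"hand":0.0},{"dx":0,"dy":0,"dz":0,"rx":0,"ry":0,"rz":0,"hand":0.0},{"dx":0,"dy":0,"dz":0,"rx":0,"ry":0,"rz":0,"hand":0.0}]'|tail -2
python3 - <<'E'
from h import *
go(.5336,.0072,.0235,0)
E
```

```text
clock: 22.62
position: [0.5279, -0.136, 0.0267]
ee_rot: [0.001, 0.712, 0.702, 0.0]
contact_force: [0.0, 0.2, 6.2]
width: 0.0131
gripper_force: 50.1
width: 0.0133
gripper_force: 49.1
width: 0.0129
gripper_force: 49.2
t 23.95 pos [0.5323 0.0073 0.1557] yang 0.08 tilt [-0.0022 -0.0004] w 0.0129 gf 49.2 F [-0.2  0.3 -1.9]
tool shift mm [-1.000e-01  1.600e+00  1.322e+02] rz 0.08
```

```bash
python3 -m pendant '[{"dx":0,"dy":0.001,"dz":0.010,"rx":0,"ry":0,"rz":0,"hand":0.0},{"dx":0,"dy":0,"dz":0.016,"rx":0,"ry":0,"rz":0,"hand":0.0},{"dx":0,"dy":0,"dz":0.018,"rx":0,"ry":0,"rz":0,"hand":0.0},{"dx":0,"dy":0,"dz":0.018,"rx":0,"ry":0,"rz":0,"hand":0.0},{"dx":0,"dy":0,"dz":0.018,"rx":0,"ry":0,"rz":0,"hand":0.0},{"dx":0,"dy":0,"dz":0.016,"rx":0,"ry":0,"rz":0,"hand":0.0},{"dx":0,"dy":0,"dz":0.014,"rx":0,"ry":0,"rz":0,"hand":0.0},{"dx":0,"dy":0,"dz":0.010,"rx":0,"ry":0,"rz":0,"hand":0.0},{"dx":0,"dy":0,"dz":0.004,"rx":0,"ry":0,"rz":0,"hand":0.0},{"dx":0,"dy":0,"dz":0,"rx":0,"ry":0,"rz":0,"hand":0.0},{"dx":0,"dy":0,"dz":0,"rx":0,"ry":0,"rz":0,"hand":0.0}]'|tail -2
python3 - <<'E'
from h import *
go(.5336,.0072,.0247,0)
E
```

```text
width: 0.013
gripper_force: 49.1
t 24.87 pos [0.5344 0.0068 0.0329] yang -0.02 tilt [ 0.0004 -0.    ] w 0.013 gf 49.1 F [ 0.4 -0.8 -0.8]
tool shift mm [ 0.4 -0.8  8.2] rz -0.02
```

```bash
python3 -m pendant '[{"dx":0,"dy":0,"dz":0.003,"rx":0,"ry":0,"rz":0,"hand":0.0},{"dx":0,"dy":0,"dz":0.003,"rx":0,"ry":0,"rz":0,"hand":0.0},{"dx":0,"dy":0,"dz":0.002,"rx":0,"ry":0,"rz":0,"hand":0.0},{"dx":0,"dy":0,"dz":0,"rx":0,"ry":0,"rz":0,"hand":0.0},{"dx":0,"dy":0,"dz":0,"rx":0,"ry":0,"rz":0,"hand":0.0}]'
python3 -m pendant '[{"dx":0,"dy":0,"dz":0,"rx":0,"ry":0,"rz":0,"hand":0.03},{"dx":0,"dy":0,"dz":0,"rx":0,"ry":0,"rz":0,"hand":0.06},{"dx":0,"dy":0,"dz":0,"rx":0,"ry":0,"rz":0,"hand":0.06},{"dx":0,"dy":0,"dz":-0.010,"rx":0,"ry":0,"rz":0,"hand":0.06},{"dx":0,"dy":0,"dz":-0.025,"rx":0,"ry":0,"rz":0,"hand":0.06},{"dx":0,"dy":0,"dz":-0.030,"rx":0,"ry":0,"rz":0,"hand":0.06},{"dx":0,"dy":0,"dz":-0.030,"rx":0,"ry":0,"rz":0,"hand":0.06},{"dx":0,"dy":0,"dz":-0.010,"rx":0,"ry":0,"rz":1.5,"hand":0.06},{"dx":0,"dy":0,"dz":0,"rx":0,"ry":0,"rz":0,"hand":0.06}]'|tail -2
python3 - <<'E'
from h import *
go(.4955,.139,.128,-1.5)
E
```

```text
clock: 25.28
position: [0.534, 0.0074, 0.0249]
ee_rot: [0.0, 0.707, 0.707, 0.0]
contact_force: [-0.2, -1.1, -1.4]
width: 0.0127
gripper_force: 49.1
width: 0.0599
gripper_force: 0.0
t 26.03 pos [0.5366 0.007  0.1341] yang -1.5 tilt [ 0.0084 -0.0009] w 0.0599 gf 0.0 F [ 0.4 -0.5 -0.4]
tool shift mm [130.9 -44.6   5.6] rz -0.0
```

```bash
python3 -m pendant '[{"dx":0.012,"dy":-0.004,"dz":0.001,"rx":0,"ry":0,"rz":0,"hand":0.06},{"dx":0.025,"dy":-0.008,"dz":0.001,"rx":0,"ry":0,"rz":0,"hand":0.06},{"dx":0.029,"dy":-0.009,"dz":0.001,"rx":0,"ry":0,"rz":0,"hand":0.06},{"dx":0.028,"dy":-0.009,"dz":0.001,"rx":0,"ry":0,"rz":0,"hand":0.06},{"dx":0.022,"dy":-0.007,"dz":0,"rx":0,"ry":0,"rz":0,"hand":0.06},{"dx":0.011,"dy":-0.004,"dz":0,"rx":0,"ry":0,"rz":0,"hand":0.06},{"dx":0.004,"dy":-0.001,"dz":0,"rx":0,"ry":0,"rz":0,"hand":0.06},{"dx":0,"dy":0,"dz":0,"rx":0,"ry":0,"rz":0,"hand":0.06},{"dx":0,"dy":0,"dz":0,"rx":0,"ry":0,"rz":0,"hand":0.06}]'|tail -2
python3 - <<'E'
from h import *
go(.4955,.139,.0245,-1.5)
E
```

```text
width: 0.0604
gripper_force: 0.0
t 26.78 pos [0.4954 0.1388 0.1254] yang -1.45 tilt [-0.0005 -0.0008] w 0.0604 gf 0.0 F [-0.6  0.6 -1. ]
tool shift mm [3.000e-01 1.000e-01 1.009e+02] rz 0.05
```

```bash
python3 -m pendant '[{"dx":0,"dy":0,"dz":0.010,"rx":0,"ry":0,"rz":0,"hand":0.06},{"dx":0,"dy":0,"dz":0.016,"rx":0,"ry":0,"rz":0,"hand":0.06},{"dx":0,"dy":0,"dz":0.018,"rx":0,"ry":0,"rz":0,"hand":0.06},{"dx":0,"dy":0,"dz":0.018,"rx":0,"ry":0,"rz":0,"hand":0.06},{"dx":0,"dy":0,"dz":0.016,"rx":0,"ry":0,"rz":0,"hand":0.06},{"dx":0,"dy":0,"dz":0.012,"rx":0,"ry":0,"rz":0,"hand":0.06},{"dx":0,"dy":0,"dz":0.007,"rx":0,"ry":0,"rz":0,"hand":0.06},{"dx":0,"dy":0,"dz":0.003,"rx":0,"ry":0,"rz":0,"hand":0.06},{"dx":0,"dy":0,"dz":0,"rx":0,"ry":0,"rz":0,"hand":0.06}]'|tail -2
python3 - <<'E'
from h import *
go(.4955,.139,.0245,-1.5)
E
```

```text
width: 0.0602
gripper_force: 0.0
t 27.53 pos [0.4952 0.1386 0.025 ] yang -1.54 tilt [-0.0014 -0.0002] w 0.0602 gf 0.0 F [-0.6 -1.   0.2]
tool shift mm [0.4 0.3 0.5] rz -0.04
```

```bash
python3 -m pendant '[{"dx":0,"dy":0,"dz":0,"rx":0,"ry":0,"rz":0,"hand":0.05},{"dx":0,"dy":0,"dz":0,"rx":0,"ry":0,"rz":0,"hand":0.0},{"dx":0,"dy":0,"dz":0,"rx":0,"ry":0,"rz":0,"hand":0.0},{"dx":0,"dy":0,"dz":0,"rx":0,"ry":0,"rz":0,"hand":0.0},{"dx":0,"dy":0,"dz":0,"rx":0,"ry":0,"rz":0,"hand":0.0},{"dx":0,"dy":0,"dz":0,"rx":0,"ry":0,"rz":0,"hand":0.0},{"dx":0,"dy":0,"dz":0,"rx":0,"ry":0,"rz":0,"hand":0.0},{"dx":0,"dy":0,"dz":0,"rx":0,"ry":0,"rz":0,"hand":0.0}]' 50
python3 -m pendant '[{"dx":0,"dy":0,"dz":-0.006,"rx":0,"ry":0,"rz":0,"hand":0.0},{"dx":0,"dy":0,"dz":-0.020,"rx":0,"ry":0,"rz":0,"hand":0.0},{"dx":0,"dy":0,"dz":-0.025,"rx":0,"ry":0,"rz":0,"hand":0.0},{"dx":0,"dy":0,"dz":-0.025,"rx":0,"ry":0,"rz":0,"hand":0.0},{"dx":0,"dy":0,"dz":-0.025,"rx":0,"ry":0,"rz":0,"hand":0.0},{"dx":0,"dy":0,"dz":-0.020,"rx":0,"ry":0,"rz":0,"hand":0.0},{"dx":0,"dy":0,"dz":-0.010,"rx":0,"ry":0,"rz":-1.5,"hand":0.0},{"dx":0,"dy":0,"dz":0,"rx":0,"ry":0,"rz":0,"hand":0.0}]'|tail -2
python3 - <<'E'
from h import *
go(.533,-.138,.15,0)
E
```

```text
clock: 28.2
position: [0.4961, 0.1394, 0.0266]
ee_rot: [0.001, 0.716, 0.698, 0.001]
contact_force: [-1.2, 0.7, 6.0]
width: 0.0129
gripper_force: 49.5
width: 0.0127
gripper_force: 49.3
t 28.87 pos [0.4965 0.1396 0.159 ] yang 0.05 tilt [0.0042 0.0008] w 0.0127 gf 49.3 F [ 1.   0.8 -3.6]
tool shift mm [-277.7   36.2    9. ] rz 0.05
```

```bash
python3 -m pendant '[{"dx":-0.015,"dy":0.002,"dz":0,"rx":0,"ry":0,"rz":0,"hand":0.0},{"dx":-0.026,"dy":0.004,"dz":0,"rx":0,"ry":0,"rz":0,"hand":0.0},{"dx":-0.032,"dy":0.004,"dz":0,"rx":0,"ry":0,"rz":0,"hand":0.0},{"dx":-0.032,"dy":0.004,"dz":0,"rx":0,"ry":0,"rz":0,"hand":0.0},{"dx":-0.032,"dy":0.004,"dz":0,"rx":0,"ry":0,"rz":0,"hand":0.0},{"dx":-0.032,"dy":0.004,"dz":0,"rx":0,"ry":0,"rz":0,"hand":0.0},{"dx":-0.032,"dy":0.004,"dz":0,"rx":0,"ry":0,"rz":0,"hand":0.0},{"dx":-0.032,"dy":0.004,"dz":0,"rx":0,"ry":0,"rz":0,"hand":0.0},{"dx":-0.026,"dy":0.003,"dz":0,"rx":0,"ry":0,"rz":0,"hand":0.0},{"dx":-0.015,"dy":0.002,"dz":0,"rx":0,"ry":0,"rz":0,"hand":0.0},{"dx":-0.004,"dy":0,"dz":0,"rx":0,"ry":0,"rz":2,"hand":0.0},{"dx":0,"dy":0,"dz":0,"rx":0,"ry":0,"rz":0,"hand":0.0}]'|tail -2
python3 - <<'E'
from h import *
go(.533,-.138,.0266,-2)
E
```

```text
width: 0.013
gripper_force: 49.3
t 29.87 pos [ 0.5297 -0.1394  0.1553] yang -2.15 tilt [-0.0026  0.0013] w 0.013 gf 49.3 F [-0.1 -0.5 -4. ]
tool shift mm [  1.4   3.6 128.7] rz -0.15
```

```bash
python3 -m pendant '[{"dx":0.001,"dy":0.003,"dz":0.010,"rx":0,"ry":0,"rz":0,"hand":0.0},{"dx":0,"dy":0,"dz":0.016,"rx":0,"ry":0,"rz":0,"hand":0.0},{"dx":0,"dy":0,"dz":0.018,"rx":0,"ry":0,"rz":0,"hand":0.0},{"dx":0,"dy":0,"dz":0.018,"rx":0,"ry":0,"rz":0,"hand":0.0},{"dx":0,"dy":0,"dz":0.018,"rx":0,"ry":0,"rz":0,"hand":0.0},{"dx":0,"dy":0,"dz":0.016,"rx":0,"ry":0,"rz":0,"hand":0.0},{"dx":0,"dy":0,"dz":0.014,"rx":0,"ry":0,"rz":0,"hand":0.0},{"dx":0,"dy":0,"dz":0.009,"rx":0,"ry":0,"rz":0,"hand":0.0},{"dx":0,"dy":0,"dz":0.003,"rx":0,"ry":0,"rz":0,"hand":0.0},{"dx":0,"dy":0,"dz":0,"rx":0,"ry":0,"rz":0,"hand":0.0},{"dx":0,"dy":0,"dz":0,"rx":0,"ry":0,"rz":0,"hand":0.0}]'|tail -2
python3 - <<'E'
from h import *
go(.533,-.138,.0266,-2)
E
```

```text
width: 0.0128
gripper_force: 49.1
t 30.78 pos [ 0.534  -0.1374  0.035 ] yang -1.94 tilt [0.0006 0.    ] w 0.0128 gf 49.1 F [ 0.9 -0.  -3.1]
tool shift mm [-0.6 -0.9  8.4] rz 0.06
```

```bash
python3 -m pendant '[{"dx":0,"dy":-0.001,"dz":0.003,"rx":0,"ry":0,"rz":0,"hand":0.0},{"dx":0,"dy":0,"dz":0.003,"rx":0,"ry":0,"rz":0,"hand":0.0},{"dx":0,"dy":0,"dz":0.002,"rx":0,"ry":0,"rz":0,"hand":0.0},{"dx":0,"dy":0,"dz":0,"rx":0,"ry":0,"rz":0,"hand":0.0},{"dx":0,"dy":0,"dz":0,"rx":0,"ry":0,"rz":0,"hand":0.0}]'
python3 -m pendant '[{"dx":0,"dy":0,"dz":0,"rx":0,"ry":0,"rz":0,"hand":0.03},{"dx":0,"dy":0,"dz":0,"rx":0,"ry":0,"rz":0,"hand":0.06},{"dx":0,"dy":0,"dz":0,"rx":0,"ry":0,"rz":0,"hand":0.06},{"dx":0,"dy":0,"dz":-0.010,"rx":0,"ry":0,"rz":0,"hand":0.06},{"dx":0,"dy":0,"dz":-0.025,"rx":0,"ry":0,"rz":0,"hand":0.06},{"dx":0,"dy":0,"dz":-0.030,"rx":0,"ry":0,"rz":0,"hand":0.06},{"dx":0,"dy":0,"dz":-0.030,"rx":0,"ry":0,"rz":0,"hand":0.06},{"dx":0,"dy":0,"dz":-0.010,"rx":0,"ry":0,"rz":-2,"hand":0.06},{"dx":0,"dy":0,"dz":0,"rx":0,"ry":0,"rz":0,"hand":0.06}]'|tail -2
python3 - <<'E'
from h import *
go(.534,.0074,.128,0)
E
```

```text
clock: 31.2
position: [0.5325, -0.1378, 0.0268]
ee_rot: [0.0, 0.719, 0.695, 0.0]
contact_force: [-0.0, -0.7, -2.6]
width: 0.013
gripper_force: 49.2
width: 0.0598
gripper_force: 0.0
t 31.95 pos [ 0.5351 -0.1387  0.1362] yang 0.06 tilt [ 0.0081 -0.0031] w 0.0598 gf 0.0 F [ 0.7 -0.7  0. ]
tool shift mm [146.2  -1.    7.8] rz 0.06
```

```bash
python3 -m pendant '[{"dx":0.012,"dy":-0.001,"dz":0.001,"rx":0,"ry":0,"rz":0,"hand":0.06},{"dx":0.026,"dy":0,"dz":0.001,"rx":0,"ry":0,"rz":0,"hand":0.06},{"dx":0.032,"dy":0,"dz":0.001,"rx":0,"ry":0,"rz":0,"hand":0.06},{"dx":0.032,"dy":0,"dz":0.001,"rx":0,"ry":0,"rz":0,"hand":0.06},{"dx":0.026,"dy":0,"dz":0,"rx":0,"ry":0,"rz":0,"hand":0.06},{"dx":0.013,"dy":0,"dz":0,"rx":0,"ry":0,"rz":0,"hand":0.06},{"dx":0.005,"dy":0,"dz":0,"rx":0,"ry":0,"rz":0,"hand":0.06},{"dx":0,"dy":0,"dz":0,"rx":0,"ry":0,"rz":0,"hand":0.06},{"dx":0,"dy":0,"dz":0,"rx":0,"ry":0,"rz":0,"hand":0.06}]'|tail -2
python3 - <<'E'
from h import *
go(.534,.0074,.0240,0)
E
```

```text
width: 0.0598
gripper_force: 0.0
t 32.7 pos [0.5313 0.0077 0.1273] yang 0.04 tilt [-0.0008 -0.0007] w 0.0598 gf 0.0 F [0.8 0.4 1.1]
tool shift mm [ -0.2   2.8 103.3] rz 0.04
```

```bash
python3 -m pendant '[{"dx":0,"dy":0.003,"dz":0.010,"rx":0,"ry":0,"rz":0,"hand":0.06},{"dx":0,"dy":0,"dz":0.016,"rx":0,"ry":0,"rz":0,"hand":0.06},{"dx":0,"dy":0,"dz":0.018,"rx":0,"ry":0,"rz":0,"hand":0.06},{"dx":0,"dy":0,"dz":0.018,"rx":0,"ry":0,"rz":0,"hand":0.06},{"dx":0,"dy":0,"dz":0.016,"rx":0,"ry":0,"rz":0,"hand":0.06},{"dx":0,"dy":0,"dz":0.012,"rx":0,"ry":0,"rz":0,"hand":0.06},{"dx":0,"dy":0,"dz":0.008,"rx":0,"ry":0,"rz":0,"hand":0.06},{"dx":0,"dy":0,"dz":0.004,"rx":0,"ry":0,"rz":0,"hand":0.06},{"dx":0,"dy":0,"dz":0,"rx":0,"ry":0,"rz":0,"hand":0.06}]'|tail -2
python3 - <<'E'
from h import *
go(.534,.0074,.0240,0)
E
```

```text
width: 0.0598
gripper_force: 0.0
t 33.45 pos [0.5341 0.0075 0.0247] yang -0.05 tilt [-0.0018  0.0002] w 0.0598 gf 0.0 F [-0.  -0.3 -0.5]
tool shift mm [-0.1 -0.1  0.7] rz -0.05
```

Grip, lift, and carry to B (0.4947, 0.1395, 2.8°).

```bash
python3 -m pendant '[{"dx":0,"dy":0,"dz":0.001,"rx":0,"ry":0,"rz":0,"hand":0.05},{"dx":0,"dy":0,"dz":0,"rx":0,"ry":0,"rz":0,"hand":0.0},{"dx":0,"dy":0,"dz":0,"rx":0,"ry":0,"rz":0,"hand":0.0},{"dx":0,"dy":0,"dz":0,"rx":0,"ry":0,"rz":0,"hand":0.0},{"dx":0,"dy":0,"dz":0,"rx":0,"ry":0,"rz":0,"hand":0.0},{"dx":0,"dy":0,"dz":0,"rx":0,"ry":0,"rz":0,"hand":0.0},{"dx":0,"dy":0,"dz":0,"rx":0,"ry":0,"rz":0,"hand":0.0},{"dx":0,"dy":0,"dz":0,"rx":0,"ry":0,"rz":0,"hand":0.0}]' 50
python3 -m pendant '[{"dx":0,"dy":0,"dz":-0.006,"rx":0,"ry":0,"rz":0,"hand":0.0},{"dx":0,"dy":0,"dz":-0.020,"rx":0,"ry":0,"rz":0,"hand":0.0},{"dx":0,"dy":0,"dz":-0.025,"rx":0,"ry":0,"rz":0,"hand":0.0},{"dx":0,"dy":0,"dz":-0.025,"rx":0,"ry":0,"rz":0,"hand":0.0},{"dx":0,"dy":0,"dz":-0.025,"rx":0,"ry":0,"rz":0,"hand":0.0},{"dx":0,"dy":0,"dz":-0.020,"rx":0,"ry":0,"rz":0,"hand":0.0},{"dx":0,"dy":0,"dz":-0.010,"rx":0,"ry":0,"rz":0,"hand":0.0}]'|tail -2
python3 -m pendant '[{"dx":0.012,"dy":-0.004,"dz":0,"rx":0,"ry":0,"rz":0,"hand":0.0},{"dx":0.025,"dy":-0.008,"dz":0,"rx":0,"ry":0,"rz":0,"hand":0.0},{"dx":0.029,"dy":-0.008,"dz":0,"rx":0,"ry":0,"rz":0,"hand":0.0},{"dx":0.028,"dy":-0.008,"dz":0,"rx":0,"ry":0,"rz":0,"hand":0.0},{"dx":0.022,"dy":-0.007,"dz":0,"rx":0,"ry":0,"rz":0,"hand":0.0},{"dx":0.012,"dy":-0.004,"dz":0,"rx":0,"ry":0,"rz":0,"hand":0.0},{"dx":0.004,"dy":-0.001,"dz":0,"rx":0,"ry":0,"rz":-2.8,"hand":0.0},{"dx":0,"dy":0,"dz":0,"rx":0,"ry":0,"rz":0,"hand":0.0},{"dx":0,"dy":0,"dz":0,"rx":0,"ry":0,"rz":0,"hand":0.0}]'|tail -2
python3 - <<'E'
from h import *
go(.4947,.1395,.0265,2.8)
E
```

```text
clock: 34.12
position: [0.5352, 0.0082, 0.0256]
ee_rot: [0.001, 0.707, 0.707, 0.001]
contact_force: [-1.1, -0.3, 5.8]
width: 0.0129
gripper_force: 51.6
width: 0.0132
gripper_force: 50.7
width: 0.0133
gripper_force: 50.7
t 35.45 pos [0.4937 0.1403 0.1549] yang 2.81 tilt [-0.0017 -0.0007] w 0.0133 gf 50.7 F [-0.5 -0.2 -2.2]
tool shift mm [ -0.7   1.1 128.4] rz 0.01
```

```bash
python3 -m pendant '[{"dx":-0.001,"dy":0.001,"dz":0.010,"rx":0,"ry":0,"rz":0,"hand":0.0},{"dx":0,"dy":0,"dz":0.016,"rx":0,"ry":0,"rz":0,"hand":0.0},{"dx":0,"dy":0,"dz":0.018,"rx":0,"ry":0,"rz":0,"hand":0.0},{"dx":0,"dy":0,"dz":0.018,"rx":0,"ry":0,"rz":0,"hand":0.0},{"dx":0,"dy":0,"dz":0.018,"rx":0,"ry":0,"rz":0,"hand":0.0},{"dx":0,"dy":0,"dz":0.016,"rx":0,"ry":0,"rz":0,"hand":0.0},{"dx":0,"dy":0,"dz":0.014,"rx":0,"ry":0,"rz":0,"hand":0.0},{"dx":0,"dy":0,"dz":0.008,"rx":0,"ry":0,"rz":0,"hand":0.0},{"dx":0,"dy":0,"dz":0.003,"rx":0,"ry":0,"rz":0,"hand":0.0},{"dx":0,"dy":0,"dz":0,"rx":0,"ry":0,"rz":0,"hand":0.0},{"dx":0,"dy":0,"dz":0,"rx":0,"ry":0,"rz":0,"hand":0.0}]'|tail -2
python3 - <<'E'
from h import *
go(.4947,.1395,.0276,2.8)
E
```

```text
width: 0.0134
gripper_force: 50.6
t 36.37 pos [0.496 0.139 0.035] yang 2.78 tilt [0.0007 0.0001] w 0.0134 gf 50.6 F [-0.1  0.3 -1.7]
tool shift mm [ 0.5 -1.3  7.4] rz -0.02
```

```bash
python3 -m pendant '[{"dx":0,"dy":-0.001,"dz":0.003,"rx":0,"ry":0,"rz":0,"hand":0.0},{"dx":0,"dy":0,"dz":0.003,"rx":0,"ry":0,"rz":0,"hand":0.0},{"dx":0,"dy":0,"dz":0.001,"rx":0,"ry":0,"rz":0,"hand":0.0},{"dx":0,"dy":0,"dz":0,"rx":0,"ry":0,"rz":0,"hand":0.0},{"dx":0,"dy":0,"dz":0,"rx":0,"ry":0,"rz":0,"hand":0.0}]'
python3 -m pendant '[{"dx":0,"dy":0,"dz":0,"rx":0,"ry":0,"rz":0,"hand":0.03},{"dx":0,"dy":0,"dz":0,"rx":0,"ry":0,"rz":0,"hand":0.06},{"dx":0,"dy":0,"dz":0,"rx":0,"ry":0,"rz":0,"hand":0.06},{"dx":0,"dy":0,"dz":-0.010,"rx":0,"ry":0,"rz":0,"hand":0.06},{"dx":0,"dy":0,"dz":-0.025,"rx":0,"ry":0,"rz":0,"hand":0.06},{"dx":0,"dy":0,"dz":-0.030,"rx":0,"ry":0,"rz":0,"hand":0.06},{"dx":0,"dy":0,"dz":-0.030,"rx":0,"ry":0,"rz":0,"hand":0.06},{"dx":0,"dy":0,"dz":-0.030,"rx":0,"ry":0,"rz":0,"hand":0.06},{"dx":0,"dy":0,"dz":-0.030,"rx":0,"ry":0,"rz":0,"hand":0.06},{"dx":0,"dy":0,"dz":-0.030,"rx":0,"ry":0,"rz":0,"hand":0.06},{"dx":0,"dy":0,"dz":-0.010,"rx":0,"ry":0,"rz":0,"hand":0.06}]'|tail -2
python3 -m pendant '[{"dx":0.012,"dy":-0.010,"dz":0,"rx":0,"ry":0,"rz":0,"hand":0.06},{"dx":0.025,"dy":-0.020,"dz":0,"rx":0,"ry":0,"rz":0,"hand":0.06},{"dx":0.025,"dy":-0.020,"dz":0,"rx":0,"ry":0,"rz":0,"hand":0.06},{"dx":0.025,"dy":-0.020,"dz":0,"rx":0,"ry":0,"rz":0,"hand":0.06},{"dx":0.025,"dy":-0.020,"dz":0,"rx":0,"ry":0,"rz":0,"hand":0.06},{"dx":0.025,"dy":-0.020,"dz":0,"rx":0,"ry":0,"rz":0,"hand":0.06},{"dx":0.025,"dy":-0.020,"dz":0,"rx":0,"ry":0,"rz":0,"hand":0.06},{"dx":0.025,"dy":-0.020,"dz":0,"rx":0,"ry":0,"rz":0,"hand":0.06},{"dx":0.025,"dy":-0.020,"dz":0,"rx":0,"ry":0,"rz":0,"hand":0.06},{"dx":0.020,"dy":-0.020,"dz":0,"rx":0,"ry":0,"rz":0,"hand":0.06},{"dx":0.010,"dy":-0.010,"dz":0,"rx":0,"ry":0,"rz":0,"hand":0.06},{"dx":0,"dy":0,"dz":0,"rx":0,"ry":0,"rz":0,"hand":0.06}]'|tail -2
python3 - <<'E'
from h import *
go(.5,0,.2,2.8)
im=grab('top','top3'); c=np.clip(im['frame'][145:285,125:435].astype(float)*1.5,0,255).astype(np.uint8)
cv2.imwrite('pics/crop3.png',cv2.resize(c,None,fx=2.5,fy=2.5,interpolation=cv2.INTER_CUBIC)[:,:,::-1])
from feet import *
for k,v in feet(im,cen=CEN).items(): print(k,*v)
E
```

```text
clock: 36.78
position: [0.4945, 0.1393, 0.0279]
ee_rot: [0.0, 0.689, 0.724, 0.0]
contact_force: [0.7, -0.1, -2.0]
width: 0.013
gripper_force: 50.6
width: 0.0603
gripper_force: 0.0
width: 0.06
gripper_force: 0.0
t 38.7 pos [0.2803 0.3725 0.2228] yang 3.03 tilt [-0.0015  0.0007] w 0.06 gf 0.0 F [-0.7 -0.1  0.1]
tool shift mm [-383.6  199.7   22.2] rz 0.23
A [517.9 280.5] [55.8 61.2] 0.7
B [497.3 139.4] [59.8 63.6] 3.8
C [ 534.6 -140.7] [61.2 56.3] -1.1
D [ 582.2 -271.4] [62.3 54.4] -1.0
```

View pics/crop3.png

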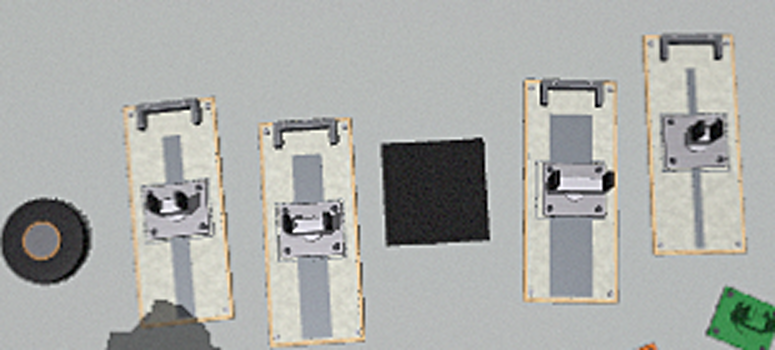

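The top view shows all four stands upright in their outlines: the 22 mm fork on the 20 run (177,208), 34 on 32 (311,230), 48 on 46 (577,188) and 12 on 10 (695,140). Measured feet are within about 3 mm of the board centres, the mat is empty, the tape is where it was, and the arm is clear.

```bash
python3 -c "
from rig import manip
print(manip.sign_off())"
```

```text
the job is handed in; nothing more can be done
None
```

The job is handed in: each stand is upright on its matching board, within about 3 mm of the outline centre in the last top view, and the tape roll was not touched; arm time was about 39 s, and the sign-off call returned no verdict.

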